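Load two strainer discs into the filler's cassette and lock them

TASK

Slide the fine strainer disc (blue grip) into the lower slot of the strainer cassette and the coarse one (orange grip) into the upper slot, each pushed gently past its sprung rollers until it is fully home; the slot rack is set to a height of its own each time, so feel for the slots. Then press the red-knobbed lock rod right down through the eyes of both discs, leaving pliers, tape measure and thread tape where they lie.

Things in the scene. Friction and masses are not known exactly. Their poses are not given: they have to be found in the camera images.
- fine_grip (a point): middle of the blue upright grip block of the fine disc: 36 mm long, 14 mm wide (take it across this width), 34 mm tall, its top 38 mm over the disc's underside, this point 21 mm over it. Its x axis points level along the tongue to the plate's centre, 105 mm away; z up. Fingertips must stay over the 24 mm wide, 4 mm thick tongue that the block stands on.
- fine_plate (a point): centre of the fine disc's round steel plate (many small holes), 100 mm across, 4 mm thick, this point 2 mm over its underside. x points away from the grip and enters the slot first. An ear reaches 78 mm ahead of this point, its 14 mm eye lies 62 mm ahead. Whole disc 201 mm long, 0.15 kg. Home with the rack at its lowest, this point stands 57 mm over the table, straight over the cassette's origin.
- coarse_grip (a point): middle of the orange upright grip block of the coarse disc: 36 mm long, 14 mm wide (take it across this width), 34 mm tall, its top 38 mm over the disc's underside, this point 21 mm over it. Its x axis points level along the tongue to the plate's centre, 105 mm away; z up. Fingertips must stay over the 24 mm wide, 4 mm thick tongue that the block stands on.
- coarse_plate (a point): centre of the coarse disc's round steel plate (fewer large holes), 100 mm across, 4 mm thick, this point 2 mm over its underside. x points away from the grip and enters the slot first. An ear reaches 78 mm ahead of this point, its 14 mm eye lies 62 mm ahead. Whole disc 201 mm long, 0.15 kg. Home with the rack at its lowest, this point stands 107 mm over the table, straight over the cassette's origin.
- cassette: fixed steel strainer cassette, 165 mm tall, open in front; origin on the table below a seated plate's centre, x level in the loading direction, z up. Inside, a rack of two white side blocks, fronts 47 mm before the origin, 72 mm apart inside, holds the plates' rims in two level slots 50 mm apart, 6.5 mm high, flared to 10 mm at the front; blue marks by the lower, orange by the upper.
- knob_top (a point): middle of the top of the red knob (28 mm across, 26 mm tall) on the upright 10 mm lock rod at the cassette's rear, 62 mm behind the origin; about 300 mm over the table when drawn up, 199 mm when right down. The table's own tube push handle rises beyond the table's right edge, 60 mm or more past the knob.
- lock_rod (a joint): travel of the captive lock rod, m: 0 drawn up, 0.106 right down, at its stop. Friction of about 4 N holds it wherever it is left. Its tapered tip passes the eyes only when both discs are home, and nudges them into line.
- pliers: red-handled pliers, 178 mm long, lying on the table, to be left alone; origin under their middle
- tape_measure: yellow tape measure, 79x34x57 mm, on the table's near edge, to be left alone; origin under its middle
- thread_tape: flat white roll of thread tape, 54 mm across, 15 mm tall, lying on the table, to be left alone; origin under its middle
- slot_mouth (a point): point fixed on the cassette's front, 47 mm before its origin, 57 mm up: the middle of a plate in the lower slot if the rack stood lowest. The rack is set 0 to 16 mm higher; no reading tells it (feel or look). A plate's rim meets the blocks 82 mm short of home; sprung rollers meet it 34 mm short: 10 N pushes it by; from 16 mm short they draw it to two hard stop posts. The upper disc's grip overhangs the lower's.

How it is judged (in metres and radians):
On the way, in this order (a step that is already met when the one before it is completed fails the run):
1. both discs are home in their slots (horizontal distance between each of fine_plate, coarse_plate and cassette below 0.004 m and z of fine_plate in the frame of cassette between 0.054 and 0.078 m and z of coarse_plate in the frame of cassette between 0.104 and 0.128 m), for 0.2 s.
2. the lock rod is right down through both eyes (value of joint lock_rod above 0.1 m), for 0.2 s.
At the end, for the whole second after the job is handed in: The fine plate home in the lower slot and the coarse one in the upper (centres within 4 mm of the cassette's axis, at slot height), the lock rod at least 100 mm down, and pliers, tape measure and thread tape within 30 mm of where they lay (all of step 1 and value of joint lock_rod above 0.1 m and distance of each of pliers, tape_measure, thread_tape from where it was at the start of the episode below 0.03 m); the robot touches nothing.
It fails at once if a disc is forced against the cassette, with contact forces (rollers, ledges and posts added up) over 80 N; seated at rest they come to about 30 N (contact force between any of fine_disc, coarse_disc and cassette above 80 N).
It also fails if it takes over 72 s, if anything falls off the work surface, if the arm or the gripper's body presses on something with over 40 N, if the wrist force passes 120 N, or if a joint passes its speed limit or range.

ROBOT

A 6-joint arm with a two-finger parallel gripper is mounted at the origin on a cart in front of the work surface, level with it; the furniture and walls round the work are solid. World frame = base frame: x ahead of the robot, y to its left, z up, the work surface at z = 0. Lengths are in mm, angles in degrees, forces in N, time in s.
With the tool pointing down it reaches from about 400 to 925 mm from the base axis. Payload 3.4 kg.
Tool frame: the origin (TCP) lies on the centre line of the jaws, within the pads' length; the fingertips stand 11 mm ahead of it and the grasp point (between the pads) lies 8 mm behind it (bot.nose_length is the distance from the TCP to the fingertips, in mm); z points along the fingers, y is the direction in which the jaws open and shut (so a half turn about z gives the same grasp; the last joint's range is limited). The gripper opens to 85 mm and grips with 20 to 120 N. Pads are 22 mm wide; open, the fingers measure 114 mm over their backs; the gripper's body (76 mm by 85 mm) begins 54 mm behind the grasp point. The pads swing forward as they close: fully open they stand 13 mm farther back than shut.
Start: joints at [-77.493, 17.578, 86.31, -0, 76.112, -4.211], TCP at [165.39, -550.706, 242.305] pointing down, gripper open.
Joint ranges: [-179.03, 179.03], [-60, 130.46], [8.19, 133.38], [-81.62, 261.62], [5.75, 156.47], [-153.77, 153.77]. Speed limits (degrees/s): [147.25, 147.25, 180, 180, 180, 180].

INTERFACE

Orientations are given as [roll, pitch, yaw] about the fixed x, y, z axes, in that order (R = Rz(yaw) Ry(pitch) Rx(roll)).
In Python, from rig import bot gives the robot as it stands.
- The arm moves only by the shell command python3 -m handwheel 'ROWS' [FORCE]. ROWS is JSON, a list of rows, each a list of 3 entries, a list of its own where there are three numbers: the closure, from 0 (fully open) to 1 (shut), then the shift along the tool's x, y, z as a fraction of full scale, then the turn, a rotation vector about the tool's x, y, z as a fraction of full scale. A call has 1 to 8 rows; each row is the pose to reach, as a shift and turn from the pose commanded when the call began, along the tool's axes at that moment, turning the shorter way round; what a row does not reach only later rows make up. Full scale, the value 1, is 500 mm for a shift and 360 degrees for a turn. A row lasts 1/12 s, in which the tool goes at most 41.7 mm and 7.16 degrees, less where a joint would pass 70% of its speed; a pose out of reach is approached as far as the arm can. A call with a number of a shift or a turn outside -1 to 1 is refused whole. A call with a gripper value outside its range is refused whole. The fingers move at their own pace and stop on an object; FORCE is the grip in N (left out, the last holds). Time passes only in rows, so rows that repeat a pose let the fingers close. It gives the time, the measured TCP pose, the force and the opening at its end, in the units of the state.
- bot.read_state(): the state, without advancing time (a new reading comes with each control period).
- bot.grab_frame(name): name is "scene" or "side" or "wrist"; returns a dict with "pixels" (480x640x3 uint8, red, green, blue), "mtx" (3x3 intrinsics, pixels), "dist" ([k1, k2, p1, p2, k3] as OpenCV has them; the pictures are not rectified), "eye" and "orientation" of the camera in the world. Camera axes: x right, y up, looking along -z (the intrinsics and any distortion apply to the point x, -y, -z); pixel columns grow to the right and rows downward; lengths in mm; the calibration is good to about 2 mm. A picture is of the moment at which its call begins. There is no depth.
- bot.finish_job(): hands the job in, once; it reports no verdict.
Trained networks look in the newest picture that a camera, given by its name, has taken for a name from the list of things; names that differ only in an ending like _2 or _b are one class to them, and where a whole thing is asked for, a point or a joint stands for the part that bears it (a point fixed in the world has none). Each returns a list of dicts, best first, with "confidence" (0 to 1); they miss things now and then, are a little off and sometimes report something else, mostly with a low value. They report only what shows in the picture. A call takes as long as a camera call.
- bot.recognise(thing, camera): "at" ([x, y, z] in mm, in the coordinates of the camera as it stood for that picture, good to about 4 mm: the middle of the surface that is visible of it).
- bot.pinpoint(thing, camera): "at" ([x, y, z] in mm, in the coordinates of the camera as it stood for that picture, good to about 4 mm: a listed point, or the origin of a listed thing).
The state is a dict: "clock": time; "joint_positions": joint angles; "joint_velocities": joint speeds; "joint_efforts": joint torques, N m; "eef_pos": TCP position; "ee_rot": TCP orientation; "wrist_force": force on the tool from outside, world axes, zero at the start; "moment": the same for the moment, N m; "width": finger opening in mm.
Only numpy, scipy, OpenCV 4.12 (cv2) and the standard library are available. Lean on these libraries where they do the work, as an engineer would, in place of code of your own. Each camera call takes 0.05 s, during which the arm holds its last target.

## Working session

There is one attempt and no reset: what is moved stays moved. The work goes in short steps, Python scripts to look and compute and a shell command to move; the robot and the scene stay as the last step left them, time stands still between calls to the robot, and variables do not carry over. Pictures are saved under pics/ and viewed, and the job is handed in when it is done.

```bash
ls; mkdir -p pics
cat > h.py <<'E'
import numpy as np, cv2
from scipy.spatial.transform import Rotation as R
from rig import bot
def rot(o):
    o=np.array(o,float)
    return o if o.shape==(3,3) else (R.from_quat(o).as_matrix() if o.size==4 else R.from_euler('xyz',o,degrees=True).as_matrix())
def snap(cam,fn=None):
    f=bot.grab_frame(cam)
    if fn: cv2.imwrite('pics/'+fn,f['pixels'][:,:,::-1])
    return f
def w(f,p): return rot(f['orientation'])@np.array(p)+np.array(f['eye'])
def proj(f,P):
    P=np.atleast_2d(P); c=(P-np.array(f['eye']))@rot(f['orientation'])
    c=c*[1,-1,-1]
    return cv2.projectPoints(c,np.zeros(3),np.zeros(3),np.array(f['mtx']),np.array(f['dist']))[0].reshape(-1,2)
def ray(f,uv):
    u=cv2.undistortPoints(np.array([[uv]],float),np.array(f['mtx']),np.array(f['dist']))[0,0]
    return np.array(f['eye']),rot(f['orientation'])@np.array([u[0],-u[1],-1])
def onz(f,uv,z):
    e,d=ray(f,uv); return e+d*(z-e[2])/d[2]
E
python3 - <<'E'
from h import *
print(bot.read_state())
for c in ['scene','side','wrist']:
    f=snap(c,c+'0.png'); print(c,f['eye'],f['orientation'],f['mtx'],f['dist'])
    for t in ['fine_grip','fine_plate','coarse_grip','coarse_plate','cassette','knob_top','slot_mouth','pliers','tape_measure','thread_tape']:
        try:
            r=bot.pinpoint(t,c)
            print(t,[(np.round(w(f,q['at'])).tolist(),round(q['confidence'],2)) for q in r[:2]], [k for k in (r[0] if r else {})])
        except Exception as e: print(t,e)
E
```

```text
pics
{'clock': 0.0, 'joint_positions': array([-7.74904889e+01,  1.76226365e+01,  8.63805792e+01, -8.03281561e-04,
        7.61121795e+01, -4.21034102e+00]), 'joint_velocities': array([-0.02651726, -0.1058888 ,  0.05374465, -0.00042671,  0.06735815,
       -0.04188494]), 'joint_efforts': array([-9.11655134e-04, -4.57554531e+01, -2.51915592e+01, -4.67658465e-04,
        1.33727337e-02, -1.65862349e-05]), 'eef_pos': array([ 165.26193088, -550.05819054,  241.39905934]), 'ee_rot': array([-1.79884859e+02, -7.69479533e-03,  1.67200379e+01]), 'wrist_force': array([0.14913246, 0.83791805, 0.5460307 ]), 'moment': array([-0.05020975,  0.00389765,  0.025622  ]), 'width': 85.2205989073733}
scene [-18.98827256 594.1677422  832.28793321] [ 5.35292285e+01  2.82818010e-03 -1.37507204e+02] [[527.93504068   0.         318.07529488]
 [  0.         527.93504068 238.31354433]
 [  0.           0.           1.        ]] [0.03446398 0.         0.         0.         0.        ]
fine_grip [([423.0, 135.0, 23.0], 0.88)] ['at', 'confidence']
fine_plate [([517.0, 95.0, 0.0], 0.6)] ['at', 'confidence']
coarse_grip
[... 1239 characters left out ...]
t_mouth [([582.0, -152.0, 55.0], 0.61)] ['at', 'confidence']
pliers [([402.0, -68.0, -1.0], 0.84)] ['at', 'confidence']
tape_measure [([394.0, -178.0, -1.0], 0.68)] ['at', 'confidence']
thread_tape [([493.0, -25.0, -4.0], 0.88)] ['at', 'confidence']
wrist [ 238.50115017 -529.36750321  373.81861421] [-1.72600630e+01  2.32499632e-02 -7.32780219e+01] [[370.6321584    0.         324.16511225]
 [  0.         370.6321584  237.05107669]
 [  0.           0.           1.        ]] [-0.0597029  0.         0.         0.         0.       ]
fine_grip [] []
fine_plate [] []
coarse_grip [] []
coarse_plate [] []
cassette [] []
knob_top [] []
slot_mouth [] []
pliers [] []
tape_measure [] []
thread_tape [] []
```

View pics/scene0.png

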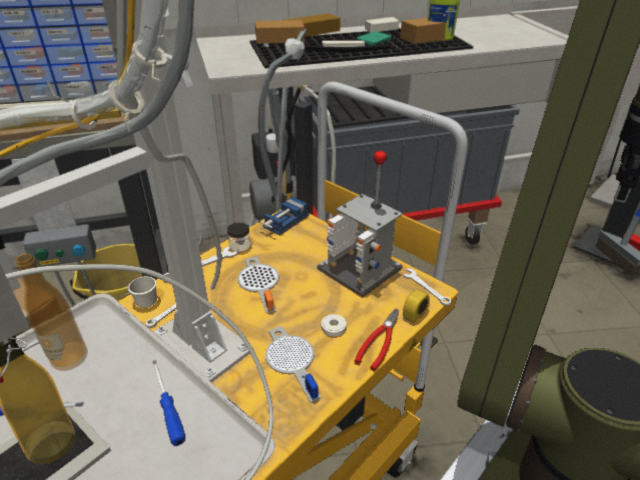

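View pics/side0.png

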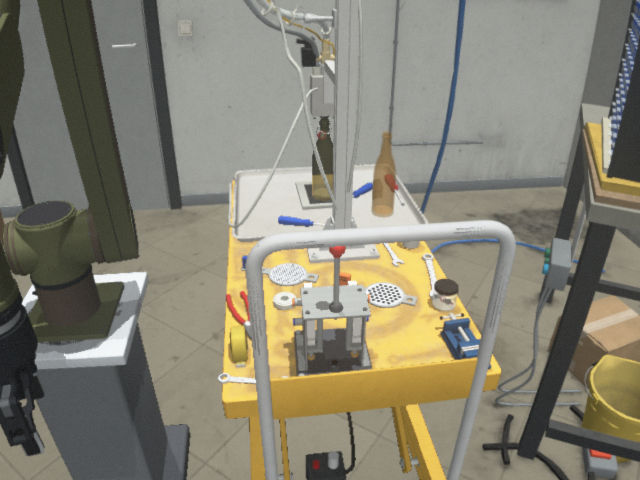

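View pics/wrist0.png

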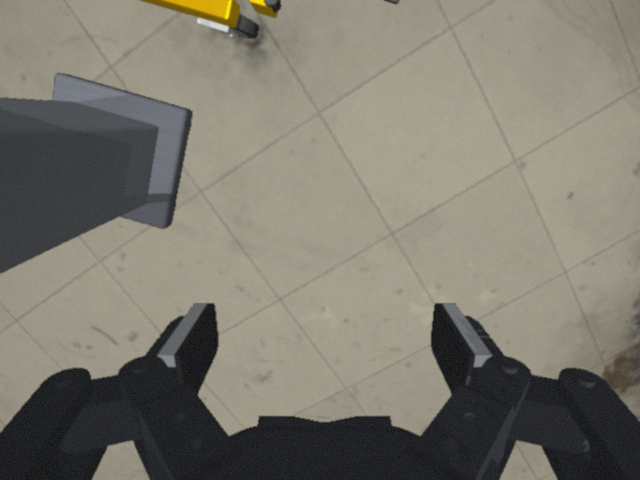

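Run:
```python
import cv2
a=cv2.imread('pics/scene0.png')
cv2.imwrite('pics/z1.png',cv2.resize(a[170:310,300:440],None,fx=4,fy=4,interpolation=cv2.INTER_CUBIC))
cv2.imwrite('pics/z2.png',cv2.resize(a[250:410,225:360],None,fx=4,fy=3.7,interpolation=cv2.INTER_CUBIC))
a=cv2.imread('pics/side0.png')
cv2.imwrite('pics/z3.png',cv2.resize(a[230:390,215:415],None,fx=4,fy=3.7,interpolation=cv2.INTER_CUBIC))
```

```text
(no output)
```

View pics/z1.png

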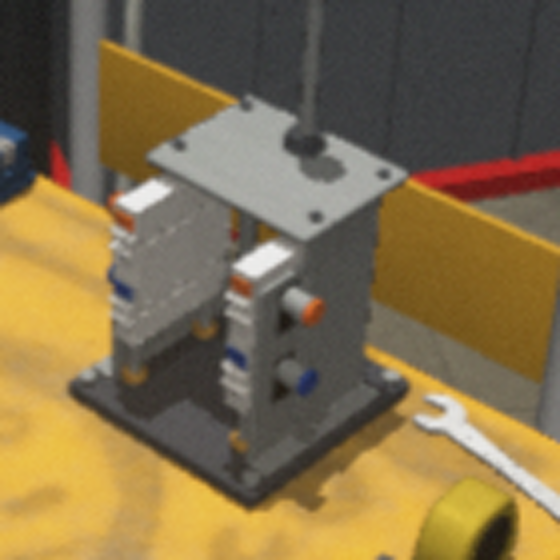

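View pics/z2.png

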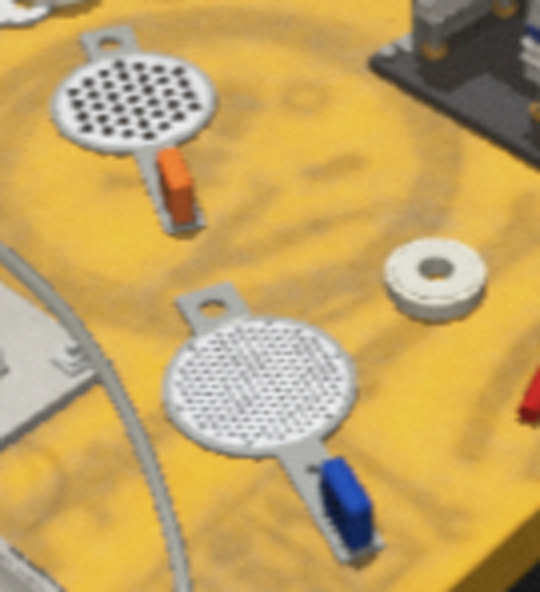

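View pics/z3.png

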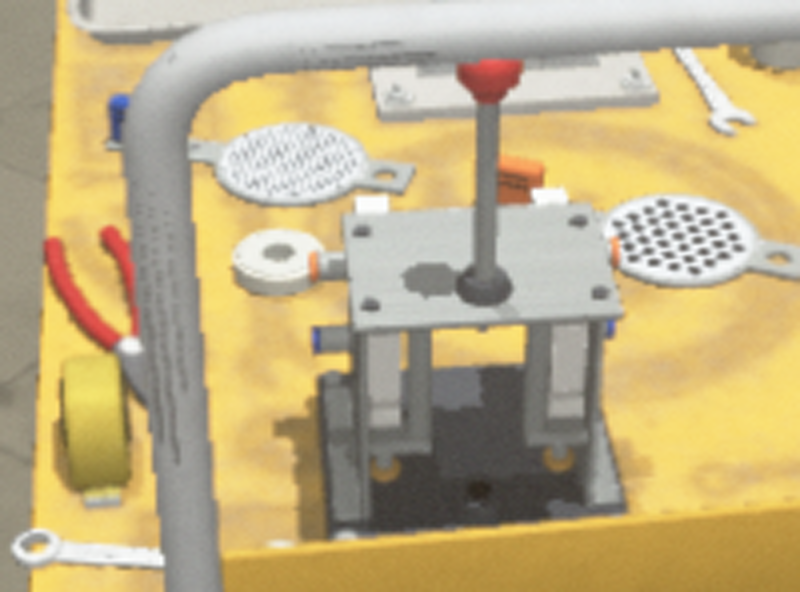

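Run:
```python
from h import *
f=snap('scene'); g=snap('side')
Z=lambda u,v:(225+u/4,250+v/3.7)
for n,l in dict(fine=[(213,306),(259,386),(360,553)],coarse=[(109,43),(134,101),(184,227)]).items():
    p=[onz(f,Z(*q),4)[:2] for q in l]; print(n,np.round(p,1), [np.degrees(np.arctan2(*(p[0]-p[k])[::-1])) for k in (1,2)], np.linalg.norm(p[0]-p[1]),np.linalg.norm(p[1]-p[2]))
S=lambda u,v:(215+u/4,230+v/3.7)
for n,l in dict(fine=[(387,177),(291,160)],coarse=[(778,257),(680,238)]).items():
    p=[onz(g,S(*q),4)[:2] for q in l]; print(n,np.round(p,1),np.degrees(np.arctan2(*(p[0]-p[1])[::-1])))
# cassette: top plate corners z=165 in both, 
C=lambda u,v:(300+u/4,170+v/4)
print('top scene',[np.round(onz(f,C(*q),165)[:2],1) for q in [(150,157),(247,95),(410,175),(315,240)]])
print('top side',[np.round(onz(g,S(*q),165)[:2],1) for q in [(343,213),(597,205),(622,315),(352,332)]])
def tri(uv1,uv2):
    e1,d1=ray(f,uv1);e2,d2=ray(g,uv2)
    A=np.stack([d1,-d2],1);s=np.linalg.lstsq(A,e2-e1,rcond=None)[0]
    return (e1+d1*s[0]+e2+d2*s[1])/2,np.linalg.norm(e1+d1*s[0]-e2-d2*s[1])
print('knob',tri((380,157),(337,250)))
print('handle near corner',tri((462,133),(258,248)),'far',tri((325,90),(508,235)))
print('post base',[np.round(onz(f,q,0)) for q in [(172,355),(245,350),(160,330)]],[np.round(onz(g,q,0)) for q in [(300,258),(380,253)]])
print('tray edge',np.round(onz(f,(270,440),20)))
```

```text
fine [[572.6  73.6]
 [512.5  99.2]
 [400.9 144.4]] [np.float64(-23.06423046960195), np.float64(-22.39101408125996)] 65.25808282720591 120.45467990127278
coarse [[792.9 -49.4]
 [737.1 -19.6]
 [630.7  39.9]] [np.float64(-28.144869395019718), np.float64(-28.83154372958361)] 63.26370631438279 121.85982020093783
fine [[573.3  67. ]
 [514.9  95.1]] -25.70948650181735
coarse [[793.1 -52.9]
 [740.  -25. ]] -27.738666564986918
top scene [array([ 633.8, -184.4]), array([ 635.1, -274.9]), array([ 513. , -269.8]), array([ 514.2, -182.9])]
top side [array([ 522.9, -194.9]), array([ 644.3, -203.4]), array([ 636.9, -293.7]), array([ 517.5, -290.9])]
knob (array([ 580.62938302, -262.630195  ,  286.33388456]), np.float64(2.6542272805141662))
handle near corner (array([ 447.96102276, -356.062089  ,  354.42776616]), np.float64(3.367345507692014)) far (array([ 830.14613717, -357.06619399,  348.71546477]), np.float64(2.7347138846073813))
post base [array([691., 259.,  -0.]), array([591., 151.,   0.]), array([768., 236.,   0.])] [array([553., 170.,   0.]), array([773., 168.,   0.])]
tray edge [394. 265.  20.]
```

```bash
cat >> h.py <<'E'
def go(x,y,z,yaw,tiltR=None,ref=None):
    s=bot.read_state()
    p=np.array(s['eef_pos']);M=rot(s['ee_rot'])
    if ref is not None: p=np.array(ref[:3]); M=R.from_euler('xyz',[180,0,ref[3]],degrees=True).as_matrix()
    T=R.from_euler('xyz',[180,0,yaw],degrees=True).as_matrix()
    if tiltR is not None: T=tiltR
    sh=M.T@(np.array([x,y,z])-p)/500; t=R.from_matrix(M.T@T).as_rotvec(degrees=True)/360
    print('shift',np.round(sh,4).tolist(),'turn',np.round(t,4).tolist(),'mm',np.linalg.norm(sh)*500,'deg',np.linalg.norm(t)*360,'clock',s['clock'])
E
python3 -c "
from h import *
go(430,-150,260,90); go(415,137,150,157)"
```

```text
shift [0.7374, -0.6153, -0.0354] turn [0.0, 0.0, -0.2036] mm 480.5309545133591 deg 73.28208433922417 clock 1.75
shift [0.8738, -1.1737, 0.1846] turn [0.0, 0.0, -0.3897] mm 737.4209984221782 deg 140.28208432689618 clock 1.75
```

```bash
python3 -m handwheel '[[0.4,[0.737,-0.615,-0.035],[0,0,-0.2035]],[0.4,[0.737,-0.615,-0.035],[0,0,-0.2035]],[0.4,[0.737,-0.615,-0.035],[0,0,-0.2035]],[0.4,[0.737,-0.615,-0.035],[0,0,-0.2035]],[0.4,[0.737,-0.615,-0.035],[0,0,-0.2035]],[0.4,[0.737,-0.615,-0.035],[0,0,-0.2035]],[0.4,[0.737,-0.615,-0.035],[0,0,-0.2035]],[0.4,[0.737,-0.615,-0.035],[0,0,-0.2035]]]' 30
python3 -c "
from h import *
go(415,137,150,157)"
```

```text
clock: 2.42
eef_pos: [349.6, -271.0, 254.8]
ee_rot: [180.0, 0.0, 74.3]
wrist_force: [0.6, -0.2, -0.2]
width: 51.5
shift [0.8211, -0.0946, 0.2093] turn [0.0001, 0.0001, -0.2296] mm 426.2956755313246 deg 82.66309365936009 clock 2.4167
```

```bash
python3 -m handwheel '[[0.4,[0.3,-0.12,0.0],[0,0,-0.23]],[0.4,[0.4,-0.13,0.0],[0,0,-0.23]],[0.4,[0.6,-0.12,0.1],[0,0,-0.23]],[0.4,[0.82,-0.095,0.15],[0,0,-0.23]],[0.4,[0.82,-0.095,0.209],[0,0,-0.23]],[0.4,[0.82,-0.095,0.209],[0,0,-0.23]],[0.4,[0.82,-0.095,0.209],[0,0,-0.23]],[0.4,[0.82,-0.095,0.209],[0,0,-0.23]]]'
python3 -c "
from h import *
go(415,137,150,157)"
```

```text
clock: 3.08
eef_pos: [395.0, 45.7, 181.9]
ee_rot: [179.9, 0.1, 131.7]
wrist_force: [0.0, -0.1, -0.7]
width: 51.5
shift [0.11, 0.1512, 0.0639] turn [0.0001, 0.0002, -0.0704] mm 98.80801413831772 deg 25.331879023970128 clock 3.0833
```

```bash
python3 -m handwheel '[[0.4,[0.11,0.151,0.064],[0,0,-0.07]],[0.4,[0.11,0.151,0.064],[0,0,-0.07]],[0.4,[0.11,0.151,0.064],[0,0,-0.07]],[0.4,[0.11,0.151,0.064],[0,0,-0.07]],[0.4,[0.11,0.151,0.064],[0,0,-0.07]]]'
python3 - <<'E'
from h import *
f=snap('wrist','w1.png')
print(f['eye'],f['orientation'])
for t in ['fine_grip','fine_plate']:
    print(t,[(np.round(w(f,q['at']),1).tolist(),round(q['confidence'],2)) for q in bot.pinpoint(t,'wrist')[:2]])
E
```

```text
clock: 3.5
eef_pos: [415.2, 136.1, 149.5]
ee_rot: [-180.0, -0.0, 156.8]
wrist_force: [-0.0, 0.0, 0.4]
width: 51.2
[345.94915639 165.61962856 281.07821502] [-1.72476543e+01 -2.83807341e-03  6.67770469e+01]
fine_grip [([418.5, 137.1, 23.0], 0.86)]
fine_plate [([517.6, 101.1, 5.3], 0.91)]
```

View pics/w1.png

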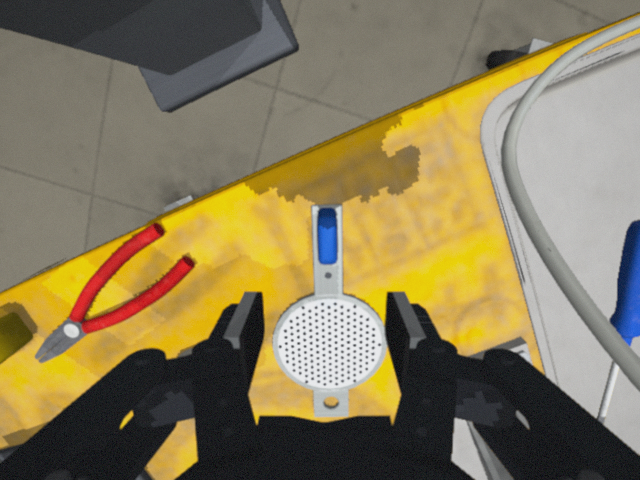

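Run:
```python
from h import *
f=snap('wrist')
im=f['pixels']; cv2.imwrite('pics/z4.png',cv2.resize(im[195:425,260:400,::-1],None,fx=4,fy=2.6,interpolation=cv2.INTER_CUBIC))
for n,q in dict(end=(326.5,206),plate=(330,342),eye=(331,403)).items(): print(n,np.round(onz(f,q,4),1))
```

```text
end [403.3 141.6   4. ]
plate [514.5  96.5   4. ]
eye [575.3  71.3   4. ]
```

View pics/z4.png

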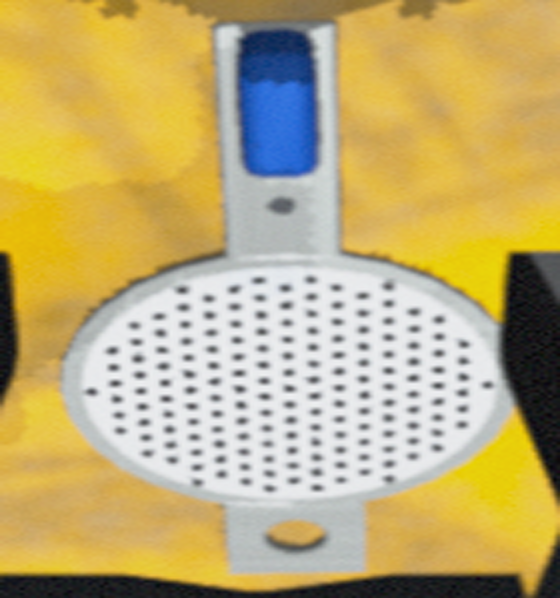

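Run:
```python
from h import *
f=snap('wrist')
P={n:onz(f,q,z)[:2] for n,q,z in [('end',(329,203.8),4),('plate',(332.3,342.8),4),('eye',(334,401.5),3)]}
for n in P: print(n,np.round(P[n],1))
d=P['eye']-P['end']; a=np.degrees(np.arctan2(d[1],d[0])); u=d/np.linalg.norm(d); print('yaw',a,np.linalg.norm(d))
g=P['plate']-105*u; print('grip',g)
go(g[0],g[1],60,a+180); go(g[0],g[1],20,a+180)
# check blue in pic
c=proj(f,np.array([[*(g+18*u),38],[*(g-18*u),38],[*g,38]])); print(c)
```

```text
end [402.6 143.8]
plate [516.3  97.7]
eye [575.8  73.9]
yaw -21.960274942131356 186.75283723315616
grip [418.87034736 136.99817478]
shift [-0.0042, 0.008, 0.1807] turn [0.0, 0.0001, -0.0046] mm 90.47154162452632 deg 1.6715530278089639 clock 3.75
shift [-0.0042, 0.0079, 0.2607] turn [0.0, 0.0001, -0.0046] mm 130.4363225208667 deg 1.6715530278089639 clock 3.75
[[330.61467875 263.60802802]
 [329.3432886  213.92526302]
 [329.99388207 239.28829905]]
```

```bash
python3 -m handwheel '[[0.4,[-0.004,0.008,0.18],[0,0,-0.0046]],[0.4,[-0.004,0.008,0.18],[0,0,-0.0046]],[0.4,[-0.004,0.008,0.18],[0,0,-0.0046]],[0.4,[-0.004,0.008,0.258],[0,0,-0.0046]],[0.4,[-0.004,0.008,0.258],[0,0,-0.0046]],[0.7,[-0.004,0.008,0.258],[0,0,-0.0046]],[0.9,[-0.004,0.008,0.258],[0,0,-0.0046]],[1,[-0.004,0.008,0.258],[0,0,-0.0046]]]' 60
python3 -m handwheel '[[1,[0,0,0],[0,0,0]],[1,[0,0,0],[0,0,0]],[1,[0,0,0],[0,0,0]]]'
```

```text
clock: 4.42
eef_pos: [420.2, 137.8, 23.4]
ee_rot: [179.9, 0.2, 158.1]
wrist_force: [-1.8, -0.7, -0.3]
width: 15.6
clock: 4.67
eef_pos: [420.3, 137.9, 23.6]
ee_rot: [179.8, 0.3, 158.2]
wrist_force: [-0.0, -1.1, 9.4]
width: 12.9
```

```bash
python3 -m handwheel '[[1,[0,0,-0.04],[0,0,0]],[1,[0,0,-0.08],[0,0,0]],[1,[0,0,-0.12],[0,0,0]],[1,[0,0,-0.16],[0,0,0]],[1,[0,0,-0.2],[0,0,0]],[1,[0,0,-0.2],[0,0,0]]]'
python3 - <<'E'
from h import *
f=snap('wrist','w2.png');snap('scene','s2.png')
E
```

```text
clock: 5.17
eef_pos: [421.2, 138.4, 125.6]
ee_rot: [179.7, 0.4, 158.2]
wrist_force: [1.6, 0.4, -2.0]
width: 13.2
```

View pics/w2.png

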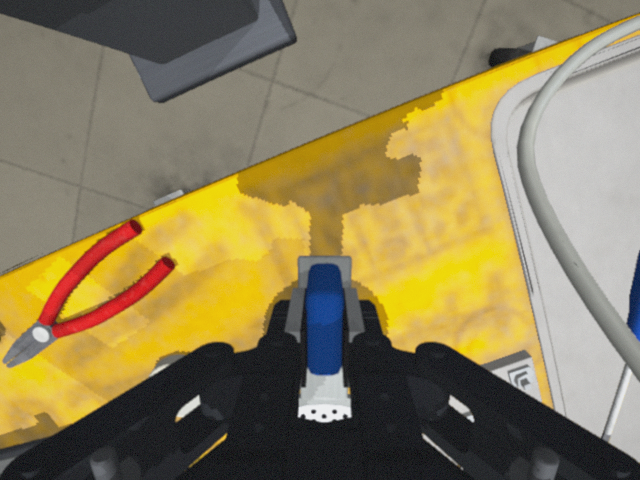

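View pics/s2.png

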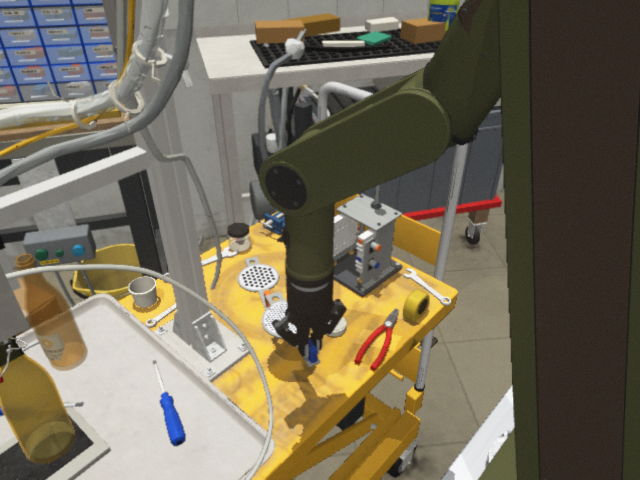

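Run:
```python
from h import *
from scipy.optimize import least_squares
C=lambda u,v:(300+u/4,170+v/4)
S=lambda u,v:(215+u/4,230+v/3.7)
f=snap('scene');g=snap('side')
A=np.array([C(*q) for q in [(150,157),(247,95),(410,175),(315,240)]])
B=np.array([S(*q) for q in [(597,205),(622,315),(352,332),(343,213)]])
# order: far-x front, far-x back, near-x back, near-x front (front=+y)
def res(p,full=False):
    x,y,yaw,z,wd,dp=p; c,s=np.cos(yaw),np.sin(yaw)
    L=np.array([[wd,dp],[wd,-dp],[-wd,-dp],[-wd,dp]])/2
    P=np.c_[x+L[:,0]*c-L[:,1]*s,y+L[:,0]*s+L[:,1]*c,np.full(4,z)]
    return np.r_[(proj(f,P)-A).ravel(),(proj(g,P)-B).ravel()]
r=least_squares(res,[580,-235,0,160,120,90]);print(np.round(r.x,2),'yaw',np.degrees(r.x[2]),np.round(r.fun,1))
go(583,17,120,89)
```

```text
[ 5.8138e+02 -2.3716e+02 -4.0000e-02  1.5786e+02  1.2229e+02  9.0530e+01] yaw -2.264600425610574 [-0.7 -0.8  0.6  0.1  0.3 -0.1 -1.3 -0.1 -1.1  0.3  0.8 -0.1 -0.  -0.8
 -0.7  1.4]
shift [-0.3966, -0.1008, 0.0012] turn [-0.0001, -0.0001, 0.1921] mm 204.59004954844718 deg 69.16759874287392 clock 5.3667
```

```bash
python3 - <<'E'
from h import *
go(591.5,17,90,87.7)
E
python3 -m handwheel '[[1,[-0.2,-0.06,0.0],[0,0,0.19]],[1,[-0.3,-0.09,0.0],[0,0,0.19]],[1,[-0.36,-0.11,0.0],[0,0,0.19]],[1,[-0.404,-0.114,0.0],[0,0,0.195]],[1,[-0.404,-0.114,0.0],[0,0,0.195]],[1,[-0.404,-0.114,0.0],[0,0,0.195]],[1,[-0.404,-0.114,0.0],[0,0,0.195]],[1,[-0.404,-0.114,0.0],[0,0,0.195]]]'
```

```text
shift [-0.4124, -0.0945, 0.0612] turn [-0.0001, -0.0001, 0.1957] mm 213.73753426307653 deg 70.4675984586723 clock 5.3667
clock: 6.03
eef_pos: [592.7, 8.2, 120.8]
ee_rot: [179.3, 0.2, 100.7]
wrist_force: [15.6, -0.8, -4.1]
width: 13.1
```

```bash
python3 - <<'E'
from h import *
go(591.5,20,90,87.7)
E
python3 -m handwheel '[[1,[0.025,-0.0,0.062],[0,0,0.036]],[1,[0.025,-0.0,0.062],[0,0,0.036]],[1,[0.025,-0.0,0.062],[0,0,0.036]],[1,[0.025,-0.0,0.062],[0,0,0.036]]]'
python3 - <<'E'
from h import *
print(bot.read_state()['wrist_force'])
a=snap('scene','s3.png')['pixels'][:,:,::-1];snap('side','d3.png')
cv2.imwrite('pics/z5.png',cv2.resize(a[190:320,260:430],None,fx=4.6,fy=4.6,interpolation=cv2.INTER_CUBIC))
E
```

```text
shift [0.0238, 0.0012, 0.0616] turn [0.0021, 0.0004, 0.0362] mm 33.007115635413854 deg 13.063376571014306 clock 6.0333
clock: 6.37
eef_pos: [605.1, 22.2, 96.0]
ee_rot: [177.5, 0.2, 88.8]
wrist_force: [29.6, 5.4, 4.1]
width: 13.4
[29.60778452  5.43517993  4.10695288]
```

View pics/s3.png

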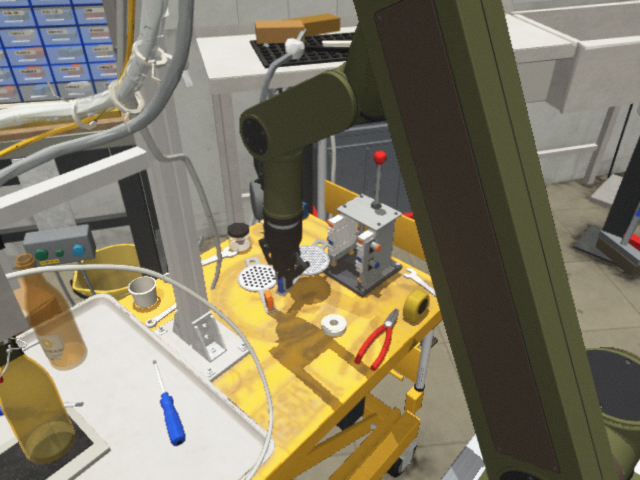

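View pics/z5.png

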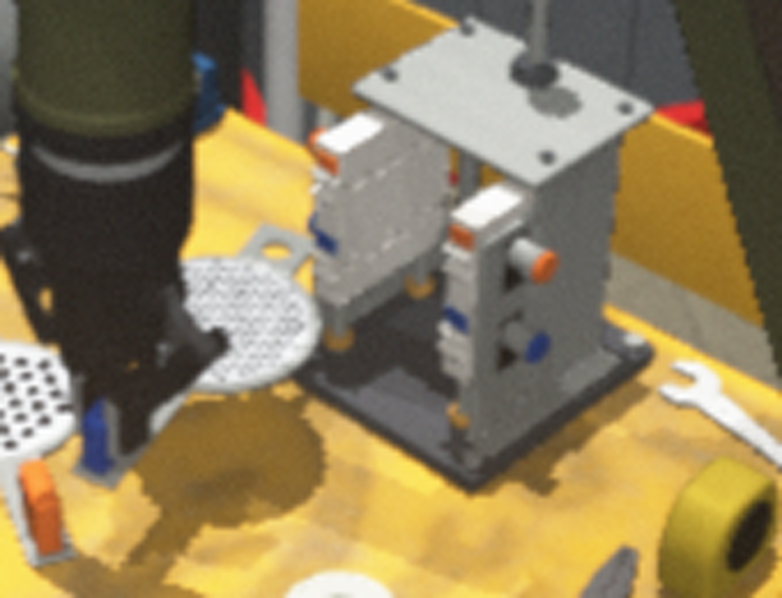

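```bash
python3 -m handwheel '[[1,[0,0.03,0],[0,0,0]],[1,[0,0.03,0],[0,0,0]],[1,[0.04,0.03,-0.02],[0,0,0]],[1,[0.08,0.02,-0.02],[0,0,0]],[1,[0.08,0,-0.02],[0,0,0]],[1,[0.08,0,-0.02],[0,0,0]]]'
python3 - <<'E'
from h import *
a=snap('scene','s4.png')['pixels'][:,:,::-1]
cv2.imwrite('pics/z6.png',cv2.resize(a[190:320,240:410],None,fx=4.6,fy=4.6,interpolation=cv2.INTER_CUBIC))
snap('wrist','w4.png')
E
```

```text
clock: 6.97
eef_pos: [580.3, 62.8, 98.0]
ee_rot: [-179.6, 0.0, 88.0]
wrist_force: [-0.6, -0.1, -2.7]
width: 12.4
```

View pics/z6.png

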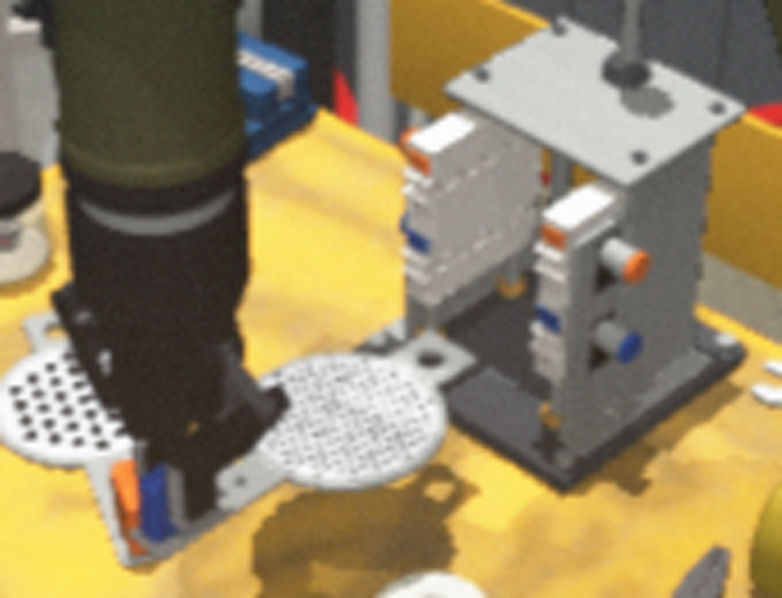

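View pics/w4.png

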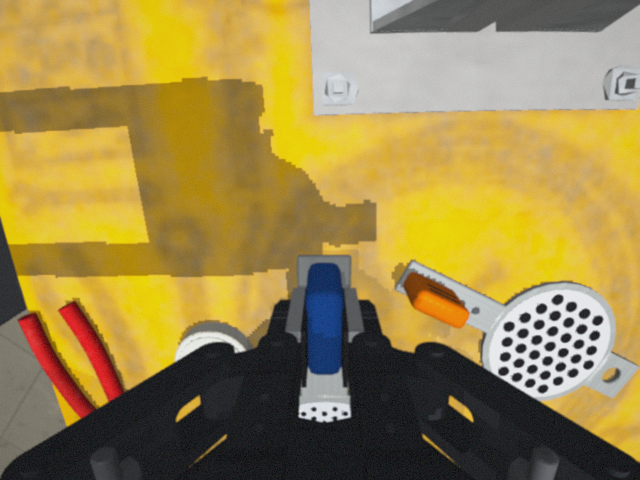

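Run:
```python
from h import *
f=snap('scene'); a=f['pixels'][:,:,::-1].copy()
k=10;x0,y0=320,205
z=cv2.resize(a[y0:y0+80,x0:x0+64],None,fx=k*0.95,fy=k*.74,interpolation=cv2.INTER_CUBIC)
z=cv2.resize(a[y0:y0+75,x0:x0+72],None,fx=8,fy=8,interpolation=cv2.INTER_CUBIC)
th=np.radians(-2.26);c,s=np.cos(th),np.sin(th)
def C(lx,ly,zz): return [583+lx*c-ly*s,-198+lx*s+ly*c,zz]   # ly = toward front
for lx in (-36,36):
  for zz in range(40,140,10):
    p=proj(f,[C(lx,47,zz)])[0]; q=((p-[x0-.5,y0-.5])*8).astype(int)
    cv2.circle(z,tuple(q),2,(0,0,255),-1); cv2.putText(z,str(zz),(q[0]+4 if lx<0 else q[0]-28,q[1]),0,.35,(0,0,255),1)
cv2.imwrite('pics/z7.png',z)
```

```text
(no output)
```

View pics/z7.png

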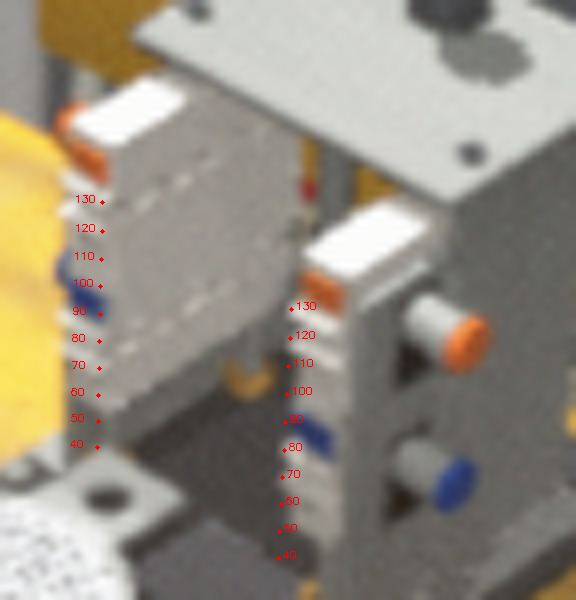

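Run:
```python
import cv2,numpy as np
a=cv2.imread('pics/scene0.png').astype(float)*0
for n in ['scene0','s2','s4']: a+=cv2.imread(f'pics/{n}.png')
a/=3
b=a[212:275,324:366]
b=cv2.resize(b,None,fx=13,fy=9.4,interpolation=cv2.INTER_LANCZOS4)
b=np.clip((b-60)*1.5,0,255).astype(np.uint8)
for r in range(212,275,5): cv2.putText(b,str(r),(0,int((r+.5-212)*9.4)),0,.4,(0,0,255),1)
cv2.imwrite('pics/z8.png',b)
```

View pics/z8.png

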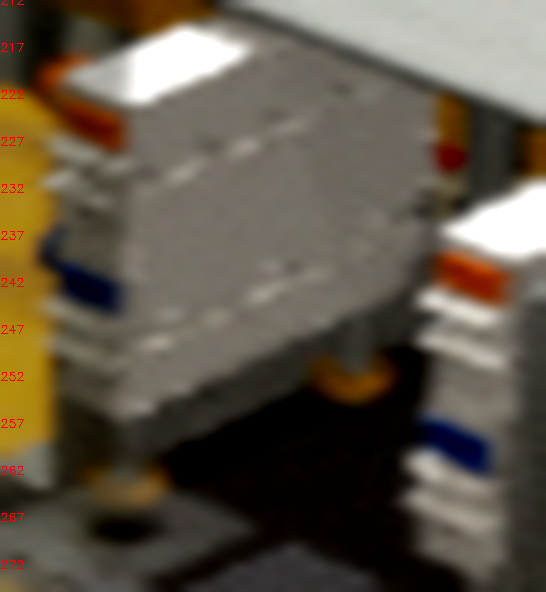

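Run:
```python
from h import *
f=snap('scene')
th=np.radians(-2.26);n=np.array([-np.sin(th),np.cos(th),0]);ex=np.array([np.cos(th),np.sin(th),0]);O=np.array([583,-198,0])
def hit(px,py):
    u=(324+px/13-.5,212+py/9.4-.5); e,d=ray(f,u); t=(47-n@(e-O))/(n@d); p=e+d*t
    return round(float(ex@(p-O)),1),round(float(p[2]),1)
for nm,q in dict(nu_gap=(455,325),nl_gap=(445,492),nu_s1=(455,303),nu_s2=(465,347),nl_s1=(445,475),nl_s2=(455,508),fu_gap=(85,165),fl_gap=(85,330),ntop=(445,233),ftop=(130,103),fbot=(125,415),norange=(480,275),nblue=(460,445),forange=(95,120),fblue=(90,285)).items(): print(nm,hit(*q))
```

```text
nu_gap (-43.7, 126.1)
nl_gap (-44.4, 75.9)
nu_s1 (-43.3, 132.3)
nu_s2 (-46.2, 120.9)
nl_s1 (-44.1, 81.0)
nl_s2 (-46.9, 72.4)
fu_gap (43.2, 128.6)
fl_gap (42.3, 78.4)
ntop (-39.9, 150.9)
ftop (32.8, 152.1)
fbot (31.8, 57.1)
norange (-48.2, 143.1)
nblue (-46.9, 91.8)
forange (41.1, 143.0)
fblue (41.3, 92.9)
```

Run:
```python
from h import *
s=bot.read_state(); print(s['eef_pos'],s['ee_rot'],s['wrist_force'])
f=snap('scene')
for u in [(333.5,267.8),(333.0,268.2)]:
  for y in (-101,-103,-105):
    e,d=ray(f,(u[0]-.4,u[1]-.4)); print(y,np.round(e+d*(y-e[1])/d[1],1))
p=np.array(s['eef_pos']);yaw=np.radians(s['ee_rot'][2]);dr=-np.array([np.cos(yaw),np.sin(yaw),0])
P=[p+166*dr-[0,0,19.6+k] for k in (0,4)]; print(proj(f,P),P)
```

```text
[583.75005402  61.13132223  99.13581904] [-1.79931894e+02  2.42183502e-02  8.78759215e+01] [ 0.26369943  0.16984558 -2.52887048]
-101 [ 572.3 -101.    77.2]
-103 [ 574. -103.   75.]
-105 [ 575.7 -105.    72.8]
-101 [ 573.7 -101.    75.2]
-103 [ 575.4 -103.    73. ]
-105 [ 577.1 -105.    70.9]
[[332.43669777 264.7823408 ]
 [332.40818154 266.15884858]] [array([ 577.59748451, -104.75462017,   79.53581904]), array([ 577.59748451, -104.75462017,   75.53581904])]
```

Run:
```python
from h import *
s=bot.read_state()
f=snap('scene','s5.png'); a=f['pixels'][:,:,::-1].copy()
k=5;x0,y0=245,230
z=cv2.resize(a[y0:y0+90,x0:x0+115],None,fx=k,fy=k,interpolation=cv2.INTER_CUBIC)
p=np.array(s['eef_pos']);yaw=np.radians(s['ee_rot'][2]);dr=-np.array([np.cos(yaw),np.sin(yaw),0]);sd=np.array([-dr[1],dr[0],0])
def draw(P,col):
    for q in proj(f,P): q=((q-[x0-.5,y0-.5])*k).astype(int); cv2.circle(z,tuple(q),1,col,-1)
def pts(al,lat,h): return p+al*dr+lat*sd+[0,0,h-23.6]
t=np.linspace(0,2*np.pi,90)
draw([pts(104+50*np.cos(u),50*np.sin(u),4) for u in t],(0,0,255))
draw([pts(166+7*np.cos(u),7*np.sin(u),4) for u in t[::4]],(0,0,255))
draw([pts(-19,l,4) for l in np.linspace(-12,12,9)]+[pts(182,l,4) for l in np.linspace(-12,12,9)],(255,0,0))
cv2.imwrite('pics/z9.png',z)
```

```text
(no output)
```

View pics/z9.png

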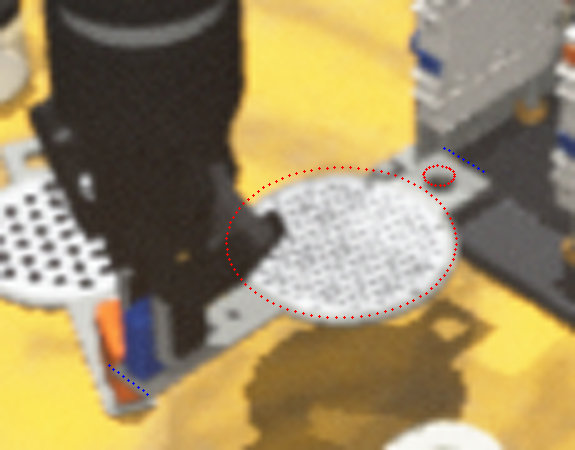

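Run:
```python
from h import *
s=bot.read_state()
f=snap('side','d5.png'); a=f['pixels'][:,:,::-1].copy()
k=5;x0,y0=260,225
z=cv2.resize(a[y0:y0+110,x0:x0+150],None,fx=k,fy=k,interpolation=cv2.INTER_CUBIC)
p=np.array(s['eef_pos']);yaw=np.radians(s['ee_rot'][2]);dr=-np.array([np.cos(yaw),np.sin(yaw),0]);sd=np.array([-dr[1],dr[0],0])
def draw(P,col):
    for q in proj(f,P): q=((q-[x0-.5,y0-.5])*k).astype(int); cv2.circle(z,tuple(q),1,col,-1)
def pts(al,lat,h): return p+al*dr+lat*sd+[0,0,h-23.6]
t=np.linspace(0,2*np.pi,90)
draw([pts(104+50*np.cos(u),50*np.sin(u),4) for u in t],(0,0,255))
draw([pts(166+7*np.cos(u),7*np.sin(u),4) for u in t[::4]],(0,0,255))
cv2.imwrite('pics/z10.png',z)
```

```text
(no output)
```

View pics/z10.png

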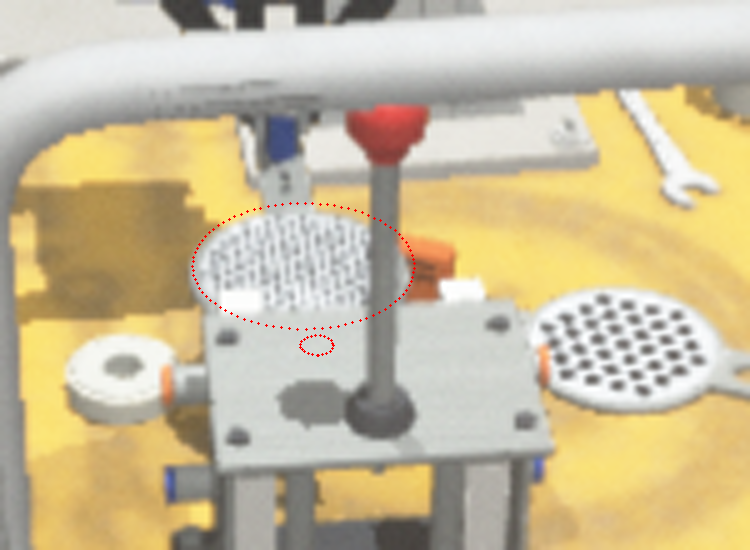

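Run:
```python
from h import *
f=snap('scene');g=snap('side')
def tri(uv1,uv2):
    e1,d1=ray(f,uv1);e2,d2=ray(g,uv2)
    A=np.stack([d1,-d2],1);s=np.linalg.lstsq(A,e2-e1,rcond=None)[0]
    return np.round((e1+d1*s[0]+e2+d2*s[1])/2,1),np.linalg.norm(e1+d1*s[0]-e2-d2*s[1])
print(tri((360.3,237.6),(308,282.4)),tri((330.6,221),(352,280.6)))
# same with bias corrected by 1.2 px rows
print(tri((360.3,236.4),(308,281.2)),tri((330.6,219.8),(352,279.4)))
```

```text
(array([ 541.1, -153.9,  146.8]), np.float64(0.0009527906221464466)) (array([ 630.2, -157.8,  146.7]), np.float64(1.8355924272018656))
(array([ 541.2, -154. ,  149.9]), np.float64(0.25484173283083766)) (array([ 630.2, -158. ,  149.8]), np.float64(2.1636011466843916))
```

Run:
```python
from h import *
go(593.3,40,95.5,87.6); go(592,0,95.5,87.6)
```

```text
shift [-0.042, 0.0195, 0.0089] turn [0.0, 0.0, 0.0007] mm 23.590631402253837 deg 0.26253513135343515 clock 7.4167
shift [-0.1221, 0.0199, 0.0089] turn [0.0, 0.0, 0.0007] mm 61.99494335067327 deg 0.26253513135343515 clock 7.4167
```

```bash
python3 -m handwheel '[[1,[-0.04,0.02,0.007],[0,0,0]],[1,[-0.06,0.02,0.008],[0,0,0]],[1,[-0.09,0.02,0.0085],[0,0,0.0007]],[1,[-0.11,0.02,0.0085],[0,0,0.0007]],[1,[-0.12,0.02,0.0085],[0,0,0.0007]],[1,[-0.12,0.02,0.0085],[0,0,0.0007]],[1,[-0.12,0.02,0.0085],[0,0,0.0007]]]'
python3 - <<'E'
from h import *
s=bot.read_state();print(s['eef_pos'],s['ee_rot'],s['wrist_force'])
f=snap('scene','s6.png'); a=f['pixels'][:,:,::-1].copy()
k=8;x0,y0=300,205
cv2.imwrite('pics/z11.png',cv2.resize(a[y0:y0+75,x0:x0+92],None,fx=k,fy=k,interpolation=cv2.INTER_CUBIC))
E
```

```text
clock: 8.0
eef_pos: [591.7, 1.5, 95.9]
ee_rot: [180.0, -0.0, 87.6]
wrist_force: [0.1, -0.4, -1.9]
width: 12.4
[591.74535361   1.49765263  95.8772462 ] [ 1.79997742e+02 -3.05742586e-02  8.75945738e+01] [ 0.14062995 -0.36124559 -1.89811273]
```

View pics/z11.png

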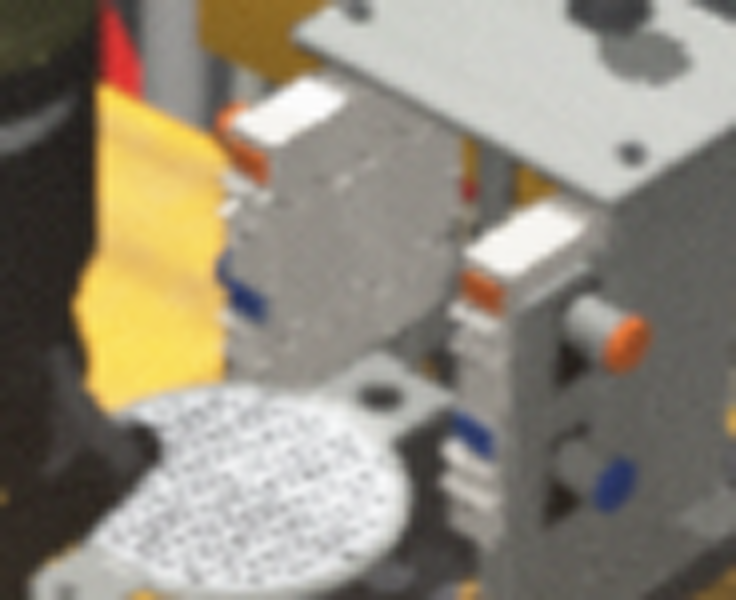

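Run:
```python
from h import *
f=snap('scene')
th=np.radians(-2.4);n=np.array([-np.sin(th),np.cos(th),0]);ex=np.array([np.cos(th),np.sin(th),0]);O=np.array([583.7,-203,0])
for lx in (-40,-44,40,44):
  P=O+ex*lx+n*47+[0,0,95.9-21.6]; print(lx,proj(f,P)+[0,1.2])
def hit(u):
    e,d=ray(f,u); t=(47-n@(e-O))/(n@d); p=e+d*t
    return round(float(ex@(p-O)),1),round(float(p[2]),1)
print(hit((356.4,263.9-1.2)),hit((330,246.4-1.2)))
```

```text
-40 [[357.32989568 263.57168033]]
-44 [[358.65312841 264.35679107]]
40 [[331.8881605  248.47647912]]
44 [[330.66500022 247.75075251]]
(-37.3, 71.8) (46.2, 77.1)
```

```bash
python3 -m handwheel '[[1,[-0.008,0,0],[0,0,0]],[1,[-0.016,0,0],[0,0,0]],[1,[-0.024,0,0],[0,0,0]],[1,[-0.032,0,0],[0,0,0]],[1,[-0.04,0,0],[0,0,0]],[1,[-0.046,0,0],[0,0,0]],[1,[-0.052,0,0],[0,0,0]],[1,[-0.058,0,0],[0,0,0]]]'
```

```text
clock: 8.77
eef_pos: [591.0, -27.7, 96.1]
ee_rot: [180.0, -0.0, 87.7]
wrist_force: [-1.0, 0.4, -0.5]
width: 12.7
```

```bash
python3 -m handwheel '[[1,[-0.006,0,0],[0,0,0]],[1,[-0.012,0,0],[0,0,0]],[1,[-0.018,0,0],[0,0,0]],[1,[-0.024,0,0],[0,0,0]],[1,[-0.03,0,0],[0,0,0]],[1,[-0.036,0,0],[0,0,0]]]'
python3 - <<'E'
from h import *
f=snap('scene','s7.png'); a=f['pixels'][:,:,::-1].copy()
k=8;x0,y0=300,205
cv2.imwrite('pics/z12.png',cv2.resize(a[y0:y0+75,x0:x0+92],None,fx=k,fy=k,interpolation=cv2.INTER_CUBIC))
E
```

```text
clock: 9.27
eef_pos: [590.0, -45.6, 95.9]
ee_rot: [180.0, -0.0, 87.7]
wrist_force: [0.0, 2.1, 0.8]
width: 12.2
```

View pics/z12.png

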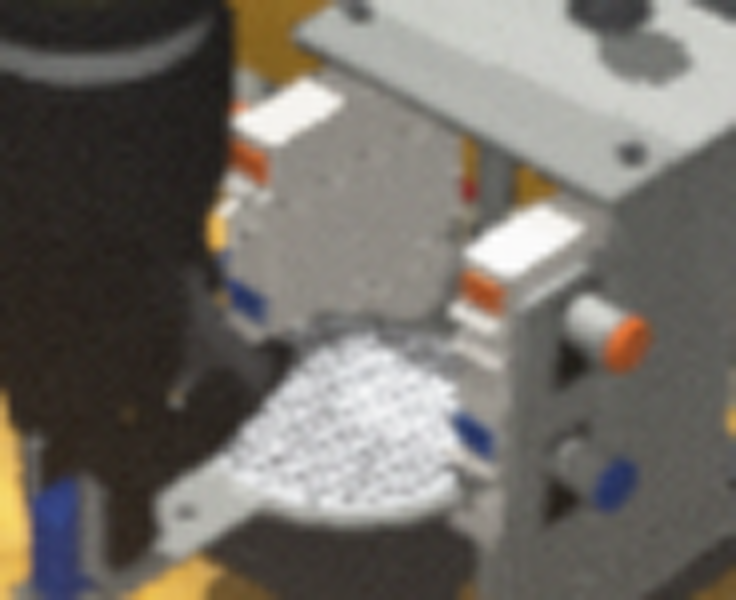

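```bash
python3 -m handwheel '[[1,[-0.008,0,0],[0,0,0]],[1,[-0.016,0,0],[0,0,0]],[1,[-0.024,0,0],[0,0,0]],[1,[-0.032,0,0],[0,0,0]],[1,[-0.038,0,0],[0,0,0]],[1,[-0.044,0,0],[0,0,0]]]'
```

```text
clock: 9.82
eef_pos: [589.4, -64.4, 96.2]
ee_rot: [180.0, -0.3, 87.6]
wrist_force: [-0.0, 13.5, 4.7]
width: 12.4
```

```bash
python3 -m handwheel '[[1,[-0.004,0,0],[0,0,0]],[1,[-0.008,0,0],[0,0,0]],[1,[-0.012,0,0],[0,0,0]],[1,[-0.016,0,0],[0,0,0]],[1,[-0.02,0,0],[0,0,0]]]'
```

```text
clock: 10.23
eef_pos: [588.8, -75.6, 96.1]
ee_rot: [180.0, -0.2, 87.6]
wrist_force: [0.5, 6.4, 2.3]
width: 12.6
```

```bash
python3 -m handwheel '[[1,[-0.004,0,0],[0,0,0]],[1,[-0.008,0,0],[0,0,0]],[1,[-0.012,0,0],[0,0,0]],[1,[-0.016,0,0],[0,0,0]],[1,[-0.02,0,0],[0,0,0]]]'
```

```text
clock: 10.65
eef_pos: [588.3, -89.1, 95.7]
ee_rot: [180.0, 0.1, 87.7]
wrist_force: [0.0, -4.2, 0.4]
width: 12.4
```

```bash
python3 -m handwheel '[[1,[-0.004,0,0],[0,0,0]],[1,[-0.008,0,0],[0,0,0]],[1,[-0.012,0,0],[0,0,0]],[1,[-0.014,0,0],[0,0,0]],[1,[-0.014,0,0],[0,0,0]]]'
```

```text
clock: 11.07
eef_pos: [588.2, -93.6, 95.9]
ee_rot: [180.0, -0.1, 87.6]
wrist_force: [0.8, 2.1, 2.4]
width: 12.6
```

```bash
python3 -m handwheel '[[1,[-0.004,0,0],[0,0,0]],[1,[-0.008,0,0],[0,0,0]],[1,[-0.008,0,0],[0,0,0]]]'
python3 - <<'E'
from h import *
s=bot.read_state();print(s['eef_pos'],s['ee_rot'],s['wrist_force'],s['moment'])
E
```

```text
clock: 11.32
eef_pos: [588.0, -93.9, 96.0]
ee_rot: [180.0, -0.4, 87.6]
wrist_force: [2.3, 13.9, 3.7]
width: 12.9
[587.97986399 -93.93733021  96.04900676] [179.98796068  -0.41783147  87.59280895] [ 2.28637811 13.86911207  3.68017411] [ 1.90783732 -0.30548047  0.10011626]
```

```bash
python3 -m handwheel '[[1,[0.008,0,0],[0,0,0]],[0.8,[0.008,0,0],[0,0,0]],[0.6,[0.008,0,0],[0,0,0]],[0.6,[0.008,0,0],[0,0,0]],[0.6,[0.008,0,0],[0,0,0]]]'
python3 -m handwheel '[[0.6,[0,0,-0.08],[0,0,0]],[0.6,[0,0,-0.16],[0,0,0]],[0.6,[0,0,-0.2],[0,0,0]],[0.6,[0.1,0,-0.24],[0,0,0]],[0.6,[0.15,0.05,-0.24],[0,0,0]],[0.6,[0.15,0.05,-0.24],[0,0,0]]]'
python3 - <<'E'
from h import *
f=snap('scene','s8.png'); g=snap('wrist','w8.png'); d=snap('side')
for n,F in (('scene',f),('wrist',g),('side',d)):
  for t in ['fine_plate','fine_grip','coarse_grip','coarse_plate']:
    print(n,t,[(np.round(w(F,q['at']),1).tolist(),round(q['confidence'],2)) for q in bot.pinpoint(t,n)[:2]])
a=f['pixels'][:,:,::-1].copy()
k=8;x0,y0=300,205
cv2.imwrite('pics/z13.png',cv2.resize(a[y0:y0+75,x0:x0+92],None,fx=k,fy=k,interpolation=cv2.INTER_CUBIC))
E
```

```text
clock: 11.73
eef_pos: [587.6, -94.5, 95.6]
ee_rot: [-180.0, -0.0, 87.6]
wrist_force: [-0.5, -1.0, 1.0]
width: 34.5
clock: 12.23
eef_pos: [620.2, -16.1, 218.5]
ee_rot: [179.5, -0.2, 87.8]
wrist_force: [0.8, -0.6, -0.2]
width: 34.1
scene fine_plate [([586.9, -198.8, 71.3], 0.95)]
scene fine_grip [([590.8, -92.9, 94.8], 0.97), ([744.0, -19.9, 0.9], 0.55)]
scene coarse_grip [([645.6, 28.3, 20.2], 0.69)]
scene coarse_plate [([743.9, -16.9, -1.3], 0.56)]
wrist fine_plate [([587.2, -198.5, 72.7], 0.68)]
wrist fine_grip [([589.7, -93.9, 95.6], 0.57), ([647.1, 30.1, 21.4], 0.16)]
wrist coarse_grip [([645.6, 27.9, 23.0], 0.81), ([585.2, -153.4, 59.0], 0.36)]
wrist coarse_plate []
side fine_plate [([581.3, -195.1, 71.1], 0.76)]
side fine_grip [([586.4, -94.1, 88.9], 0.59)]
side coarse_grip [([649.6, 30.9, 23.1], 0.56)]
side coarse_plate [([739.9, -21.5, 1.0], 0.9)]
```

View pics/z13.png

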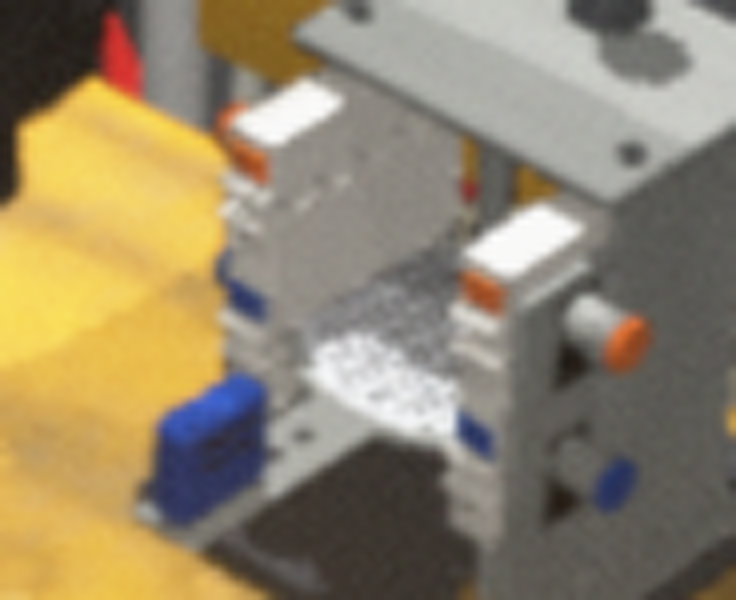

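View pics/w8.png

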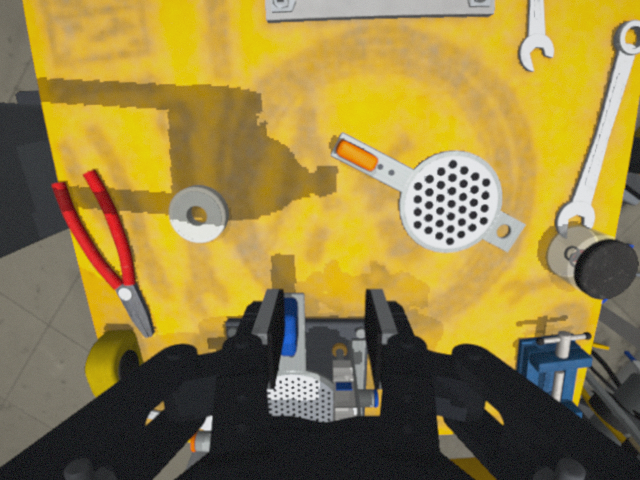

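Run:
```python
from h import *
f=snap('wrist'); a=f['pixels'][:,:,::-1]
cv2.imwrite('pics/z14.png',cv2.resize(a[125:260,325:530],None,fx=3.9,fy=3.9,interpolation=cv2.INTER_CUBIC))
```

```text
(no output)
```

View pics/z14.png

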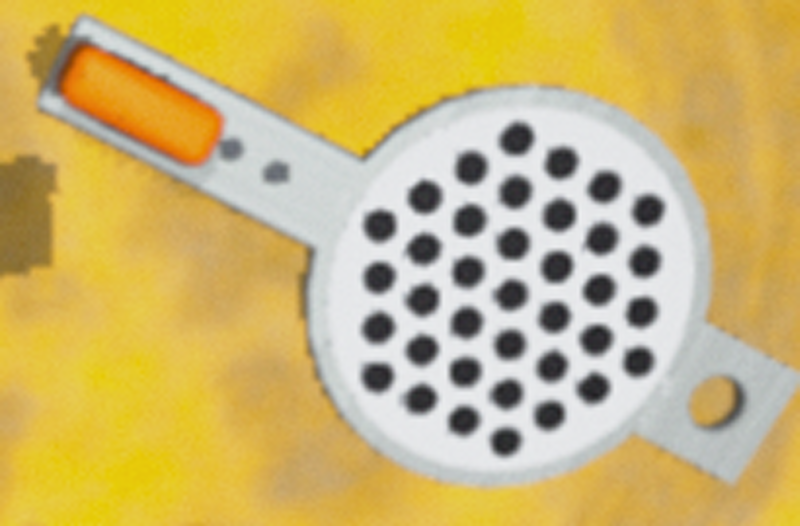

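Run:
```python
from h import *
f=snap('wrist')
q=lambda u,v:(325+u/3.9-.4,125+v/3.9-.4)
P={n:onz(f,q(*v),z)[:2] for n,v,z in [('end',(60,59),4),('plate',(511,287),4),('eye',(717,402),3)]}
for n in P: print(n,np.round(P[n],1))
d=P['eye']-P['end']; a=np.degrees(np.arctan2(d[1],d[0])); u=d/np.linalg.norm(d); print('yaw',a,np.linalg.norm(d),np.linalg.norm(P['plate']-P['end']))
g=P['plate']-104.5*u; print('grip',g)
go(g[0],g[1],90,a+180); go(g[0],g[1],22,a+180)
```

```text
end [633.2  39.3]
plate [741.2 -18.4]
eye [796.1 -49.9]
yaw -28.71255183978406 185.69058199524596 122.42877327289672
grip [649.54829339  31.82530926]
shift [0.1073, 0.0628, 0.2516] turn [0.0, 0.0, -0.1768] mm 140.3266514754194 deg 63.63427204265441 clock 13.0833
shift [0.1073, 0.0628, 0.3876] turn [0.0, 0.0, -0.1768] mm 203.5315168038719 deg 63.63427204265441 clock 13.0833
```

```bash
python3 -m handwheel '[[0.5,[0.107,0.063,0.2],[0,0,-0.177]],[0.5,[0.107,0.063,0.2],[0,0,-0.177]],[0.5,[0.107,0.063,0.2],[0,0,-0.177]],[0.5,[0.107,0.063,0.25],[0,0,-0.177]],[0.5,[0.107,0.063,0.25],[0,0,-0.177]],[0.5,[0.107,0.063,0.25],[0,0,-0.177]],[0.5,[0.107,0.063,0.25],[0,0,-0.177]],[0.5,[0.107,0.063,0.25],[0,0,-0.177]]]'
python3 -m handwheel '[[0.5,[0,0,0],[0,0,-0.018]],[0.5,[0,0,0],[0,0,-0.018]],[0.5,[0,0,0],[0,0,-0.018]]]'
python3 - <<'E'
from h import *
f=snap('wrist','w9.png'); go(649.5,31.5,21,151.3)
E
```

```text
clock: 13.75
eef_pos: [649.6, 32.0, 90.2]
ee_rot: [-180.0, -0.0, 145.3]
wrist_force: [0.7, 1.1, -0.3]
width: 42.8
clock: 14.0
eef_pos: [649.7, 31.8, 90.8]
ee_rot: [180.0, 0.0, 151.3]
wrist_force: [-0.1, -0.0, -0.6]
width: 42.4
shift [0.0001, -0.0007, 0.1396] turn [0.0, 0.0, -0.0001] mm 69.79577437616277 deg 0.04043149203584714 clock 14.05
```

View pics/w9.png

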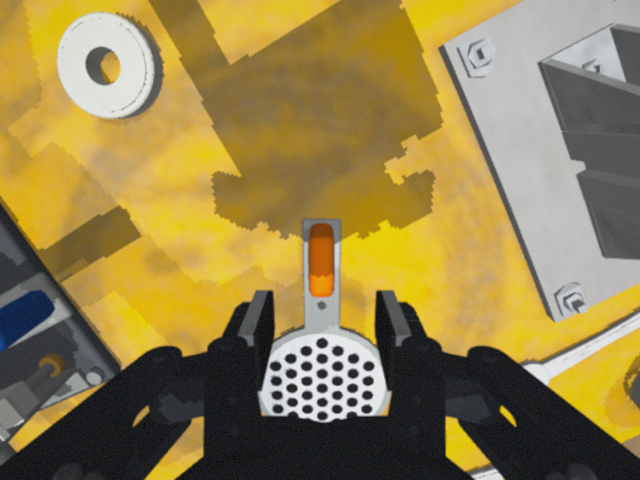

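```bash
python3 -m handwheel '[[0.5,[0,0,0.06],[0,0,0]],[0.5,[0,0,0.12],[0,0,0]],[0.5,[0,0,0.138],[0,0,0]],[0.5,[0,0,0.138],[0,0,0]],[0.7,[0,0,0.138],[0,0,0]],[0.9,[0,0,0.138],[0,0,0]],[1,[0,0,0.138],[0,0,0]],[1,[0,0,0.138],[0,0,0]]]' 60
python3 -m handwheel '[[1,[0,0,0],[0,0,0]],[1,[0,0,0],[0,0,0]]]'
```

```text
clock: 14.72
eef_pos: [651.0, 31.7, 23.5]
ee_rot: [179.9, 0.2, 151.4]
wrist_force: [0.6, -0.3, 3.2]
width: 12.8
clock: 14.88
eef_pos: [651.0, 31.7, 23.5]
ee_rot: [179.9, 0.2, 151.4]
wrist_force: [0.1, -0.3, 5.7]
width: 12.9
```

```bash
python3 -m handwheel '[[1,[0,0,-0.05],[0,0,0]],[1,[0,0,-0.1],[0,0,0]],[1,[0,0,-0.16],[0,0,0]],[1,[0,0,-0.22],[0,0,0]],[1,[0,0,-0.25],[0,0,0]],[1,[0,0,-0.25],[0,0,0]]]'
python3 - <<'E'
from h import *
go(594,52,147,87.6)
E
```

```text
clock: 15.38
eef_pos: [652.2, 31.8, 151.3]
ee_rot: [179.8, 0.4, 151.4]
wrist_force: [0.1, 1.0, -1.5]
width: 12.8
shift [0.1216, -0.0202, 0.0077] turn [0.0012, 0.0007, 0.1773] mm 61.749771547243505 deg 63.832358124008856 clock 15.3833
```

```bash
python3 -m handwheel '[[1,[0.122,-0.02,0.005],[0,0,0.02]],[1,[0.122,-0.02,0.007],[0,0,0.177]],[1,[0.122,-0.02,0.007],[0,0,0.177]],[1,[0.122,-0.02,0.007],[0,0,0.177]],[1,[0.122,-0.02,0.007],[0,0,0.177]],[1,[0.122,-0.02,0.007],[0,0,0.177]],[1,[0.122,-0.02,0.007],[0,0,0.177]],[1,[0.122,-0.02,0.007],[0,0,0.177]]]'
python3 -m handwheel '[[1,[0,0,0],[0,0,0.04]],[1,[0,0,0],[0,0,0.04]],[1,[0,0,0],[0,0,0.04]]]'
python3 - <<'E'
from h import *
go(594,52,146,87.6); go(592,0,146,87.6)
E
```

```text
clock: 16.05
eef_pos: [589.8, 52.2, 141.4]
ee_rot: [-179.8, -0.0, 93.8]
wrist_force: [0.4, 0.4, -0.9]
width: 13.0
clock: 16.3
eef_pos: [589.8, 52.2, 141.4]
ee_rot: [-179.8, 0.0, 79.6]
wrist_force: [0.3, 0.4, -2.3]
width: 13.2
shift [0.0011, 0.0083, -0.0093] turn [-0.0006, 0.0, -0.0224] mm 6.257704784348664 deg 8.051541303798407 clock 16.3
shift [-0.1019, 0.0232, -0.0093] turn [-0.0006, 0.0, -0.0224] mm 52.4465585429524 deg 8.051541303798407 clock 16.3
```

```bash
python3 -m handwheel '[[1,[0.001,0.008,-0.009],[0,0,-0.0223]],[1,[0.001,0.008,-0.009],[0,0,-0.0223]],[1,[0.001,0.008,-0.009],[0,0,-0.0223]],[1,[0.001,0.008,-0.009],[0,0,-0.0223]]]'
python3 - <<'E'
from h import *
go(592,0,146,87.6)
f=snap('wrist','w10.png')
E
```

```text
clock: 16.63
eef_pos: [594.7, 51.9, 147.0]
ee_rot: [-179.9, -0.0, 87.7]
wrist_force: [0.2, -0.5, -2.0]
width: 12.8
shift [-0.104, -0.0012, 0.0021] turn [-0.0002, -0.0, 0.0003] mm 51.994611712266114 deg 0.13063397472500812 clock 16.6333
```

View pics/w10.png

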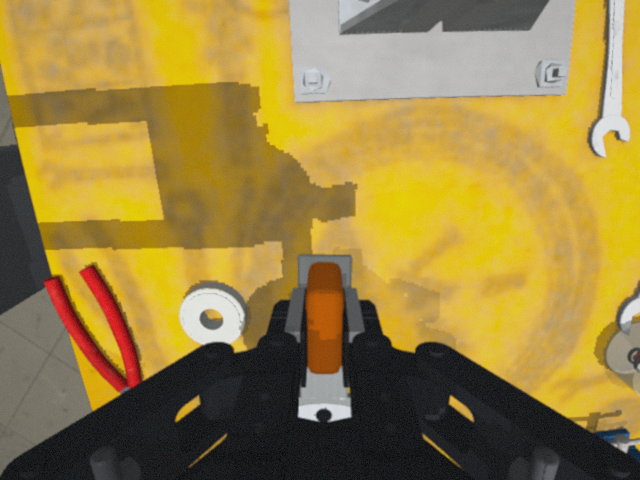

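```bash
python3 -m handwheel '[[1,[-0.04,-0.001,0.002],[0,0,0]],[1,[-0.06,-0.001,0.002],[0,0,0]],[1,[-0.09,-0.001,0.002],[0,0,0]],[1,[-0.104,-0.001,0.002],[0,0,0]],[1,[-0.104,-0.001,0.002],[0,0,0]],[1,[-0.104,-0.001,0.002],[0,0,0]]]'
python3 - <<'E'
from h import *
s=bot.read_state();print(s['eef_pos'],s['ee_rot'],s['wrist_force'])
f=snap('scene','s11.png'); a=f['pixels'][:,:,::-1].copy()
k=8;x0,y0=300,195
cv2.imwrite('pics/z15.png',cv2.resize(a[y0:y0+75,x0:x0+92],None,fx=k,fy=k,interpolation=cv2.INTER_CUBIC))
E
```

```text
clock: 17.18
eef_pos: [592.7, -0.2, 146.8]
ee_rot: [-180.0, -0.0, 87.7]
wrist_force: [-0.0, 0.3, -1.6]
width: 12.9
[ 5.92691165e+02 -2.46894100e-01  1.46750158e+02] [-1.79994016e+02 -3.27625838e-02  8.76687423e+01] [-0.02205532  0.2666416  -1.55083159]
```

View pics/z15.png

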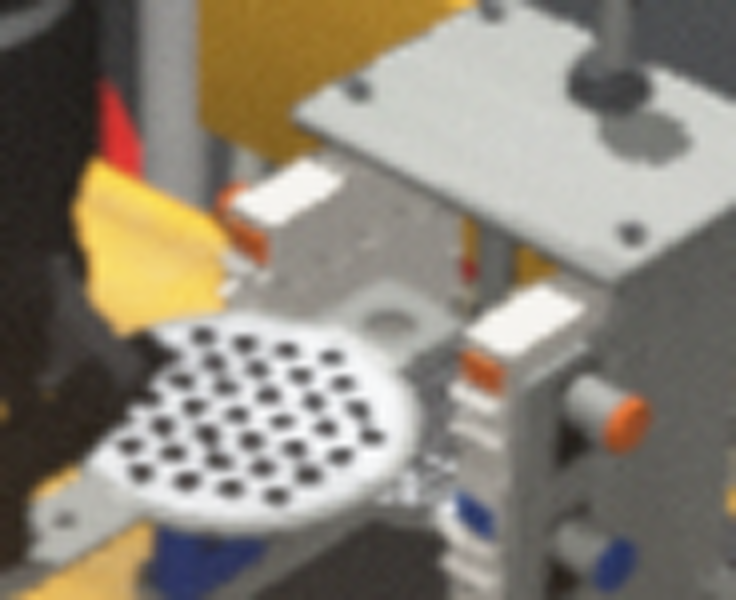

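```bash
python3 -m handwheel '[[1,[-0.008,-0.002,0.0018],[0,0,0]],[1,[-0.016,-0.002,0.0018],[0,0,0]],[1,[-0.024,-0.002,0.0018],[0,0,0]],[1,[-0.032,-0.002,0.0018],[0,0,0]],[1,[-0.04,-0.002,0.0018],[0,0,0]],[1,[-0.046,-0.002,0.0018],[0,0,0]],[1,[-0.052,-0.002,0.0018],[0,0,0]],[1,[-0.058,-0.002,0.0018],[0,0,0]]]'
python3 -m handwheel '[[1,[-0.006,0,0],[0,0,0]],[1,[-0.012,0,0],[0,0,0]],[1,[-0.018,0,0],[0,0,0]],[1,[-0.024,0,0],[0,0,0]],[1,[-0.03,0,0],[0,0,0]]]'
```

```text
clock: 17.9
eef_pos: [590.7, -29.3, 145.9]
ee_rot: [180.0, -0.0, 87.8]
wrist_force: [-0.1, -0.3, -1.1]
width: 12.8
clock: 18.32
eef_pos: [590.1, -44.2, 145.9]
ee_rot: [-180.0, -0.0, 87.8]
wrist_force: [-0.1, -0.8, -1.5]
width: 12.7
```

Run:
```python
from h import *
f=snap('scene','s12.png'); a=f['pixels'][:,:,::-1].copy()
k=8;x0,y0=300,195
cv2.imwrite('pics/z16.png',cv2.resize(a[y0:y0+75,x0:x0+92],None,fx=k,fy=k,interpolation=cv2.INTER_CUBIC))
```

```text
(no output)
```

View pics/z16.png

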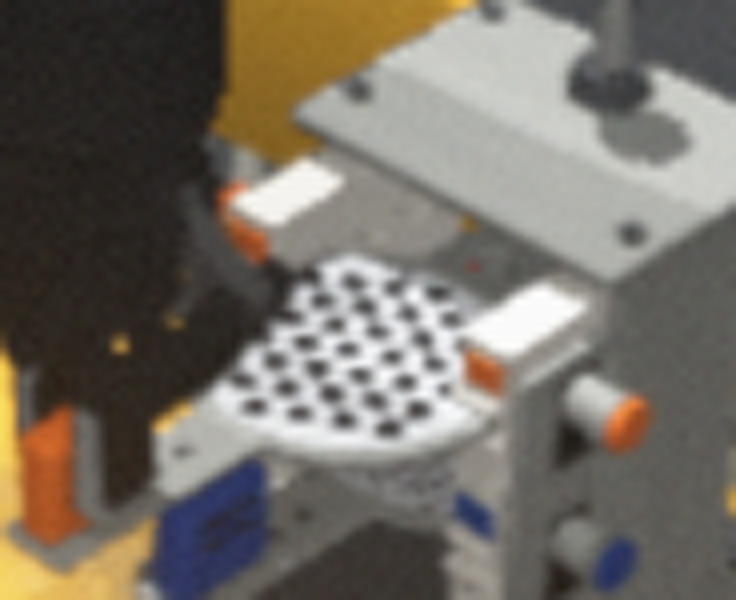

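In the slot under the orange marks. Keep pushing gently.

```bash
python3 -m handwheel '[[1,[-0.008,0,0],[0,0,0]],[1,[-0.016,0,0],[0,0,0]],[1,[-0.024,0,0],[0,0,0]],[1,[-0.032,0,0],[0,0,0]],[1,[-0.038,0,0],[0,0,0]],[1,[-0.044,0,0],[0,0,0]]]'
```

```text
clock: 18.87
eef_pos: [589.8, -63.6, 146.3]
ee_rot: [179.9, -0.3, 87.7]
wrist_force: [0.8, 10.4, 1.1]
width: 12.4
```

```bash
python3 -m handwheel '[[1,[-0.004,0,0],[0,0,0]],[1,[-0.008,0,0],[0,0,0]],[1,[-0.012,0,0],[0,0,0]],[1,[-0.016,0,0],[0,0,0]],[1,[-0.02,0,0],[0,0,0]]]'
```

```text
clock: 19.28
eef_pos: [589.3, -73.1, 146.2]
ee_rot: [179.9, -0.3, 87.8]
wrist_force: [1.2, 7.9, -0.2]
width: 12.8
```

```bash
python3 -m handwheel '[[1,[-0.004,0,0],[0,0,0]],[1,[-0.008,0,0],[0,0,0]],[1,[-0.012,0,0],[0,0,0]],[1,[-0.016,0,0],[0,0,0]],[1,[-0.02,0,0],[0,0,0]]]'
```

```text
clock: 19.7
eef_pos: [588.6, -85.9, 145.9]
ee_rot: [180.0, -0.0, 87.8]
wrist_force: [1.3, 0.6, -2.7]
width: 12.5
```

```bash
python3 -m handwheel '[[1,[-0.004,0,0],[0,0,0]],[1,[-0.008,0,0],[0,0,0]],[1,[-0.012,0,0],[0,0,0]],[1,[-0.014,0,0],[0,0,0]]]'
```

```text
clock: 20.03
eef_pos: [588.4, -93.7, 145.9]
ee_rot: [180.0, 0.0, 87.7]
wrist_force: [1.8, 0.3, -3.6]
width: 12.8
```

```bash
python3 -m handwheel '[[1,[-0.004,0,0],[0,0,0]],[1,[-0.008,0,0],[0,0,0]],[1,[-0.008,0,0],[0,0,0]]]'
```

```text
clock: 20.28
eef_pos: [588.4, -94.2, 146.1]
ee_rot: [180.0, -0.3, 87.7]
wrist_force: [2.2, 9.7, -1.0]
width: 12.8
```

```bash
python3 -m handwheel '[[1,[0.008,0,0],[0,0,0]],[0.8,[0.008,0,0],[0,0,0]],[0.6,[0.008,0,0],[0,0,0]],[0.6,[0.008,0,0],[0,0,0]],[0.6,[0.008,0,0],[0,0,0]]]'
python3 -m handwheel '[[0.6,[0,0,-0.08],[0,0,0]],[0.6,[0,0,-0.16],[0,0,0]],[0.6,[0,0,-0.24],[0,0,0]],[1,[0.05,0,-0.32],[0,0,0]],[1,[0.05,0,-0.4],[0,0,0]],[1,[0.05,0,-0.4],[0,0,0]],[1,[0.05,0,-0.4],[0,0,0]]]'
python3 - <<'E'
from h import *
f=snap('scene','s13.png'); g=snap('wrist','w13.png'); d=snap('side','d13.png')
for n,F in (('scene',f),('wrist',g),('side',d)):
  for t in ['fine_plate','coarse_plate','knob_top']:
    print(n,t,[(np.round(w(F,q['at']),1).tolist(),round(q['confidence'],2)) for q in bot.pinpoint(t,n)[:2]])
a=f['pixels'][:,:,::-1].copy()
k=6;x0,y0=300,140
cv2.imwrite('pics/z17.png',cv2.resize(a[y0:y0+99,x0:x0+120],None,fx=k,fy=k,interpolation=cv2.INTER_CUBIC))
go(581.3,-256,330,87.7)
E
```

```text
clock: 20.7
eef_pos: [588.1, -93.0, 146.2]
ee_rot: [180.0, -0.0, 87.8]
wrist_force: [0.8, -0.0, 0.0]
width: 34.3
clock: 21.28
eef_pos: [590.8, -68.0, 350.1]
ee_rot: [179.5, 0.1, 87.8]
wrist_force: [0.1, 0.2, -1.2]
width: -0.2
scene fine_plate [([583.6, -199.6, 69.5], 0.67), ([582.5, -196.2, 124.7], 0.26)]
scene coarse_plate [([586.1, -196.0, 121.7], 0.96)]
scene knob_top [([581.6, -259.0, 300.2], 0.84)]
wrist fine_plate []
wrist coarse_plate []
wrist knob_top [([584.9, -148.0, 60.4], 0.16)]
side fine_plate [([394.8, -178.8, -0.2], 0.7), ([580.9, -200.1, 73.2], 0.62)]
side coarse_plate []
side knob_top []
shift [-0.3763, -0.0008, 0.0308] turn [-0.0001, -0.0, 0.0002] mm 188.76583099749055 deg 0.07356406626366702 clock 21.8833
```

View pics/s13.png

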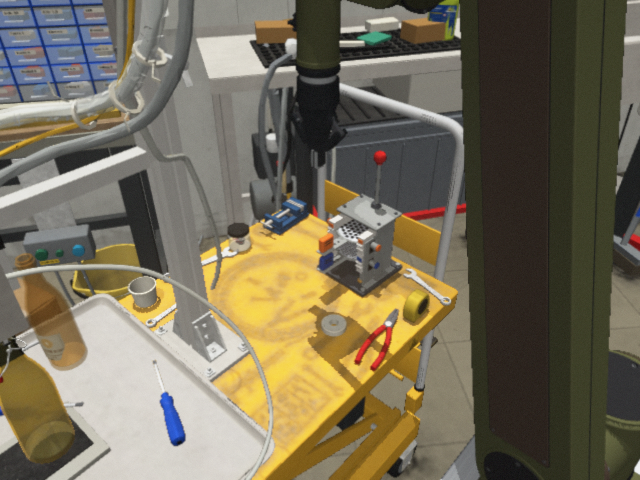

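View pics/d13.png

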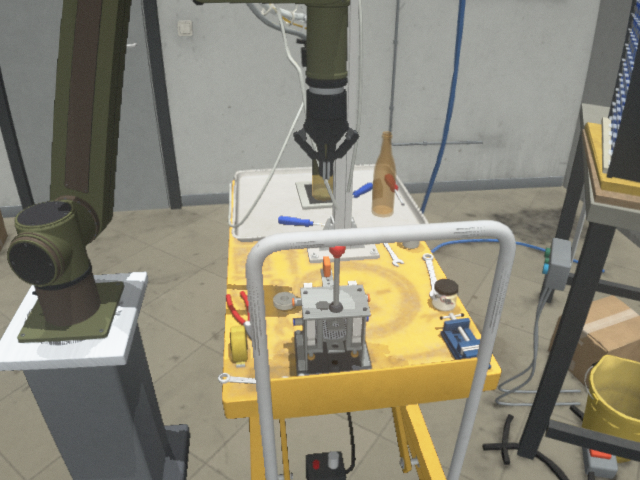

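```bash
python3 -m handwheel '[[1,[-0.15,0,0.01],[0,0,0]],[1,[-0.25,0,0.02],[0,0,0]],[1,[-0.32,0,0.025],[0,0,0]],[1,[-0.376,-0.001,0.028],[0,0,0]],[1,[-0.376,-0.001,0.028],[0,0,0]],[1,[-0.376,-0.001,0.028],[0,0,0]],[1,[-0.376,-0.001,0.028],[0,0,0]]]'
python3 - <<'E'
from h import *
f=snap('scene','s14.png');d=snap('side','d14.png')
a=np.hstack([cv2.resize(f['pixels'][70:220,300:450,::-1],None,fx=2.6,fy=2.6),cv2.resize(d['pixels'][150:300,260:410,::-1],None,fx=2.6,fy=2.6)])
cv2.imwrite('pics/z18.png',a)
E
```

```text
clock: 22.47
eef_pos: [581.0, -257.1, 331.2]
ee_rot: [-180.0, -0.0, 87.6]
wrist_force: [-0.2, 0.9, -1.1]
width: 0.1
```

View pics/z18.png

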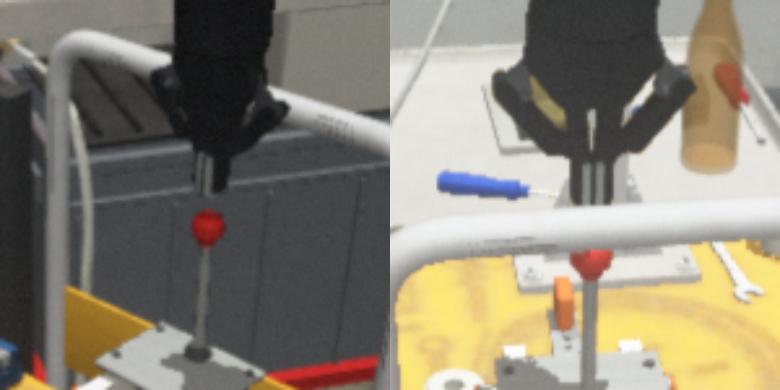

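```bash
python3 -m handwheel '[[1,[0,0,0.02],[0,0,0]],[1,[0,0,0.03],[0,0,0]],[1,[0,0,0.04],[0,0,0]],[1,[0,0,0.05],[0,0,0]],[1,[0,0,0.06],[0,0,0]],[1,[0,0,0.07],[0,0,0]],[1,[0,0,0.08],[0,0,0]]]'
python3 -m handwheel '[[1,[0,0,0.008],[0,0,0]],[1,[0,0,0.016],[0,0,0]],[1,[0,0,0.024],[0,0,0]],[1,[0,0,0.032],[0,0,0]],[1,[0,0,0.04],[0,0,0]],[1,[0,0,0.048],[0,0,0]]]'
```

```text
clock: 23.15
eef_pos: [581.4, -255.0, 291.8]
ee_rot: [180.0, -0.0, 87.8]
wrist_force: [-0.3, 3.1, 3.6]
width: -0.2
clock: 23.65
eef_pos: [581.5, -255.8, 267.5]
ee_rot: [180.0, -0.0, 87.8]
wrist_force: [-0.9, 2.1, 3.9]
width: -0.3
```

```bash
python3 -m handwheel '[[1,[0,0,0.01],[0,0,0]],[1,[0,0,0.02],[0,0,0]],[1,[0,0,0.03],[0,0,0]],[1,[0,0,0.04],[0,0,0]],[1,[0,0,0.05],[0,0,0]],[1,[0,0,0.06],[0,0,0]],[1,[0,0,0.07],[0,0,0]]]'
python3 -m handwheel '[[1,[0,0,0.01],[0,0,0]],[1,[0,0,0.02],[0,0,0]],[1,[0,0,0.03],[0,0,0]],[1,[0,0,0.036],[0,0,0]],[1,[0,0,0.042],[0,0,0]],[1,[0,0,0.048],[0,0,0]]]'
```

```text
clock: 24.23
eef_pos: [581.5, -255.8, 232.4]
ee_rot: [180.0, 0.0, 87.8]
wrist_force: [0.5, 3.3, 4.1]
width: 0.1
clock: 24.73
eef_pos: [581.6, -255.9, 209.5]
ee_rot: [180.0, 0.0, 87.8]
wrist_force: [-5.7, 5.2, 27.7]
width: 0.2
```

```bash
python3 -m handwheel '[[1,[0,0,0],[0,0,0]],[1,[0,0,0],[0,0,0]],[1,[0,0,0],[0,0,0]],[1,[0,0,-0.05],[0,0,0]],[1,[0,0,-0.1],[0,0,0]],[1,[0,0,-0.2],[0,0,0]],[1,[0,0,-0.28],[0,0,0]],[1,[0.1,0,-0.28],[0,0,0]]]'
python3 -m handwheel '[[1,[0.3,0,0],[0,0,0]],[1,[0.3,0,0],[0,0,0]],[1,[0.3,0,0],[0,0,0]],[1,[0.3,0,0],[0,0,0]],[1,[0.3,0,0],[0,0,0]]]'
python3 - <<'E'
from h import *
f=snap('scene','s15.png'); d=snap('side','d15.png')
for n,F in (('scene',f),('side',d)):
  for t in ['fine_plate','coarse_plate','knob_top','pliers','tape_measure','thread_tape']:
    print(n,t,[(np.round(w(F,q['at']),1).tolist(),round(q['confidence'],2)) for q in bot.pinpoint(t,n)[:2]])
a=np.hstack([cv2.resize(f['pixels'][160:310,290:440,::-1],None,fx=2.6,fy=2.6),cv2.resize(d['pixels'][230:380,260:410,::-1],None,fx=2.6,fy=2.6)])
cv2.imwrite('pics/z19.png',a); print(bot.read_state()['wrist_force'])
E
```

```text
clock: 25.4
eef_pos: [585.5, -223.0, 354.8]
ee_rot: [179.4, 0.7, 87.3]
wrist_force: [2.6, 0.2, 1.6]
width: -0.3
clock: 25.82
eef_pos: [588.0, -60.4, 347.0]
ee_rot: [-179.9, -0.1, 88.0]
wrist_force: [-0.8, -0.2, 0.2]
width: 0.2
scene fine_plate [([582.6, -199.5, 70.4], 0.72), ([499.8, -22.1, 3.6], 0.42)]
scene coarse_plate [([586.3, -197.8, 124.4], 0.62)]
scene knob_top [([579.6, -259.1, 196.5], 0.61)]
scene pliers [([408.1, -66.9, 2.2], 0.56)]
scene tape_measure [([393.3, -180.3, -1.7], 0.61)]
scene thread_tape [([503.1, -19.6, -0.1], 0.96), ([587.4, -198.9, -3.7], 0.62)]
side fine_plate [([580.2, -198.6, 70.0], 0.71)]
side coarse_plate [([590.0, -91.1, 143.9], 0.53)]
side knob_top []
side pliers [([404.7, -67.4, 0.3], 0.9), ([579.0, -258.1, 199.0], 0.35)]
side tape_measure [([389.9, -176.9, -5.4], 0.93)]
side thread_tape [([492.5, -23.4, 1.8], 0.87), ([578.2, -261.9, 200.9], 0.58)]
[-0.0674934  -0.20235704  0.01122193]
```

View pics/z19.png

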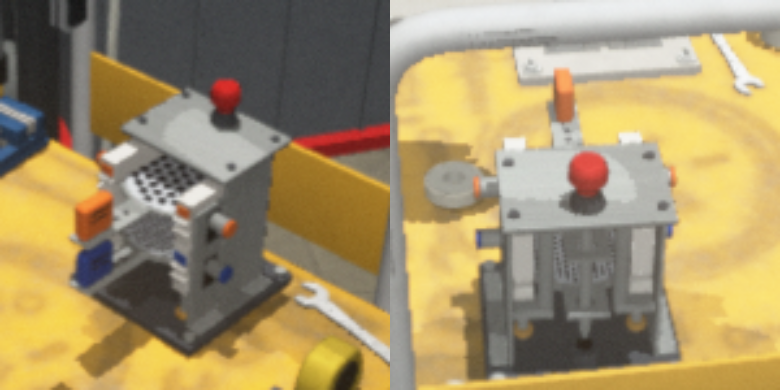

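The knob is right down, both discs are seated, and the rod goes through both eyes. I'm handing the job in.

```bash
python3 -c "
from rig import bot
print(bot.finish_job())"
```

```text
the job is handed in; nothing more can be done
None
```

The job is handed in at about 27 s. The fine disc is home in the lower slot, the coarse disc is home in the upper slot, and the lock rod is pressed down to its stop. No verdict was reported.

**Seating:** Each disc passed its rollers with about 10–14 N at the wrist. A light push onto the stop posts then gave 14 N (fine) and 10 N (coarse) with no further travel. I inferred the rack height from the camera pictures, at roughly 15 mm above its lowest.

**Lock rod:** It went down with about 4 N through both eyes and stopped hard at 28 N. The fingertips then put the knob top at about 198.5 mm, against the expected 199 mm.

**Last pictures:**
- The scene camera put both plates within about 4 mm horizontally of where I reckon the cassette's axis lies, which is roughly the network's own accuracy. Heights were about 70 mm and 124 mm.
- The scene camera put the knob top at 197 mm.
- Pliers, tape measure and thread tape were within about 6 mm of their first readings.
- The arm stood clear, with no force on it.

**What went wrong or disagreed:**
- On the first approach the fine disc's ear swung against the outside of a rack block, with about 30 N at the wrist. I backed off at once, and the disc had not shifted in the grip.
- The last side view did not find the knob under its own name and misplaced the coarse plate on its grip.
- The two fixed cameras read the fine disc about 2 mm lower than the arm's own reading.

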